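# Find the rocking gearbox cover with a straightedge

## Robot

A 6-joint arm with a two-finger parallel gripper is mounted at the origin on the work surface. World frame = base frame: x ahead of the robot, y to its left, z up, the work surface at z = 0. Lengths are in m, angles in rad, forces in N, time in s.
With the tool pointing down it reaches from about 0.3 to 0.875 m from the base axis. Payload 6.4 kg.
Tool frame: the origin (TCP) lies at the very end of the fingers, on their centre line; the grasp point (between the pads) lies 19 mm behind it; z points along the fingers, y is the direction in which the jaws open and shut (so a half turn about z gives the same grasp; the last joint's range is limited). The gripper opens to 85 mm and grips with 20 to 120 N. Pads are 22 mm wide; open, the fingers measure 114 mm over their backs; the gripper's body (76 mm by 85 mm) begins 54 mm behind the grasp point. The pads swing forward as they close: fully open they stand 13 mm farther back than shut.
Start: joints at [0.984, 0.181, 1.607, -0, 1.354, -0.206], TCP at [0.214, 0.534, 0.231] pointing down, gripper open.
Joint ranges: [-2.99, 2.99], [-0.89, 2.07], [0.3, 2.58], [-1.14, 4.28], [0, 2.63], [-3.12, 3.12]. Speed limits (rad/s): [2.57, 2.57, 3.01, 3.14, 3.14, 3.14].

## Interface

Orientations are given as a unit quaternion [w, x, y, z].
In Python, from bench import * gives the robot as it stands.
- The arm moves only by the tool arm_command, never from a script. Its argument "motion" is text: rows parted by semicolons, each of 7 numbers parted by spaces: the shift along the tool's x, y, z in units of 0.2 m (1.0 is 0.2 m), then the turn, a rotation vector about the tool's x, y, z in units of 60 degrees (1.0 is 60 degrees), then the opening, from 0 (shut) to 1 (fully open). In form: tx ty tz ax ay az grip; .... A call has 1 to 10 rows; each row shifts and turns the pose as measured when the row begins, along the tool's axes as they then stand; what a row does not reach is not made up. A row lasts 1/12 s, in which the tool goes at most 41.7 mm and 7.16 degrees, less where a joint would pass 70% of its speed; a pose out of reach is approached as far as the arm can. A call with a number of a shift or a turn outside -1 to 1 is refused whole. A call with a gripper value outside its range is refused whole. The fingers move at their own pace and stop on an object; the grip force is fixed at half the most. Time passes only in rows, so rows that do not move let the fingers close. It gives the time, the measured TCP pose, the force and the opening at its end, in the units of the state.
- get_obs(): the state, without advancing time (a new reading comes with each control period).
- camera(name): name is "side" or "top"; returns a dict with "img" (400x640x3 uint8, red, green, blue), "intrinsics" (3x3 intrinsics, pixels), "pose" (4x4, takes a point from camera to world coordinates). Camera axes: x right, y down, z forward; pixel columns grow to the right and rows downward; lengths in m; the calibration is good to about 2 mm. A picture is of the moment at which its call begins. There is no depth.
- hand_in(): hands the job in, once; it reports no verdict.
Trained networks look in the newest picture that a camera, given by its name, has taken for a name from the list of things; names that differ only in an ending like _2 or _b are one class to them, and where a whole thing is asked for, a point or a joint stands for the part that bears it (a point fixed in the world has none). Each returns a list of dicts, best first, with "conf" (0 to 1); they miss things now and then, are a little off and sometimes report something else, mostly with a low value. They report only what shows in the picture. A call takes as long as a camera call. They do not tell look-alikes from the thing itself.
- search_frame(camera, target): "box" ([left, top, right, bottom] in pixels, round what is visible of it).
The state is a dict: "time_s": time; "q": joint angles; "dq": joint speeds; "joint_efforts": joint torques, N m; "eef_pos": TCP position; "eef_rot": TCP orientation; "wrist_force": force on the tool from outside, world axes, zero at the start; "torque": the same for the moment, N m; "opening": opening from 0.0 (shut) to 1.0 (fully open).
Only numpy, scipy, OpenCV 4.12 (cv2) and the standard library are available. Lean on these libraries where they do the work, as an engineer would, in place of code of your own. Each camera call takes 0.05 s, during which the arm holds its last target.

## Task

One of the two round gearbox covers has a rim that sits slightly below its hub; find out which by feel. Lay the steel straightedge across the middle of a cover, let go and press down on its ends: on the good cover it stays put, on the faulty one it rocks. On the faulty cover gently press the red end down until it meets the rim, then the plain end likewise, and leave the straightedge lying there, centred and let go, to mark the reject; never press an end hard or drop the straightedge, and leave the screwdriver, socket and can alone.

Things in the scene. Friction and masses are not known exactly. Their poses are not given: they have to be found in the camera images.
- edge_grip (a point): Centre of the straightedge's black grip. Steel bar 170 mm long (x), 22 wide (y), 12 thick, 0.36 to 0.56 kg; on top of its middle a grip block 40 mm long (x), 28 wide (y), 25 high. This point is 24.5 mm above the bar's underside, 12.5 mm below the grip's top. Starts flat on the bench. x points to the red end, z up.
- edge_red (a point): Top of the bar at its red end: 72 mm from the middle along +x, 13 mm from the end, 12 mm above the underside. Laid centred on either cover the bar rests level, underside 30 mm over the bench. On the faulty one a push of 2 to 3 N here tips it: this point sinks about 2.4 mm until the end meets the rim, the other rises 5 mm; let go, it falls back level. On the good one it does not yield.
- edge_plain (a point): The same point at the unpainted end, 72 mm from the middle along -x.
- cover_a: Round cast aluminium gearbox cover fixed on the bench, face up, 176 mm across, 30 mm high. In its middle a flat-topped round hub, 50 mm across, top 30 mm above the bench; then a recess; then a flat rim 26 mm wide with eight bolt holes, 62 to 88 mm from the middle. Rim top: level with the hub on the good cover, 3 mm lower on the faulty one. Origin: centre of the underside at bench level; z up.
- cover_b: The other cover, same shape, size, origin and axes as cover_a. Exactly one of the two is faulty; which one changes from start to start and is not told.
- driver: Bystander: screwdriver with a red handle, 200 mm long, lying on the bench beyond the covers. Origin: under its middle; x along it.
- socket_mid (a point): Bystander: steel socket, 28 mm across, 50 mm high, standing on the bench; this is its centre.
- can_mid (a point): Bystander: blue can, 66 mm across, 100 mm high, standing on the bench; this is its centre.
Mind the look-alikes: they are no part of the job. Leave any brown or purple look-alike of the part that bears edge_grip alone.

How it is judged:
By the outcome, as a careful person would: the job done as asked, in the order asked, and still so for the second after the job is handed in, with the robot touching nothing.
It also fails if it takes over 72 s, if anything falls off the work surface, if the arm or the gripper's body presses on something with over 40 N, if the wrist force passes 120 N, or if a joint passes its speed limit or range.

## Working session

There is one attempt and no reset: what is moved stays moved. The work goes in short steps, Python scripts to look and compute and a tool call to move; the robot and the scene stay as the last step left them, time stands still between calls to the robot, and variables do not carry over. Pictures are saved under pics/ and viewed, and the job is handed in when it is done.

Besides the shell and the picture viewer there is one more tool, called after "Request:" as name(argument=value, ...) on one line, values as JSON. arm_command: Moves the arm, as the interface text tells. Shifts and turns lie within -1 to 1; 1 stands for 0.2 m of shift or 60 degrees of turn. Its arguments: {"type":"object","properties":{"motion":{"type":"string"}},"required":["motion"]}

```bash
ls; mkdir -p pics; python3 - <<'E'
from bench import *
import cv2
o=get_obs(); print(o)
for n in("top","side"):
    c=camera(n); cv2.imwrite(f"pics/{n}0.png",c["img"][:,:,::-1]); print(n,c["intrinsics"].tolist(),c["pose"].round(4).tolist())
    for t in("edge_grip","edge_red","edge_plain","cover_a","driver","socket_mid","can_mid"):
        print(t,[( [round(v) for v in d["box"]],round(d["conf"],2)) for d in search_frame(n,t)])
E
```

```text
pics
{'time_s': 0.0, 'q': array([ 9.83687133e-01,  1.81534112e-01,  1.60802768e+00, -1.45640836e-05,
        1.35379288e+00, -2.06283412e-01]), 'dq': array([-0.00053258,  0.00063491,  0.00209307, -0.00182639,  0.00087839,
       -0.00045864]), 'joint_efforts': array([-7.75508415e-04, -4.44880700e+01, -3.51330078e+01, -3.63065274e-04,
        9.18249803e-03, -8.94186570e-06]), 'eef_pos': array([0.21338205, 0.53333732, 0.23037854]), 'eef_rot': array([-3.33841553e-04,  1.89262720e-01,  9.81926090e-01, -8.15341294e-04]), 'wrist_force': array([-0.49887823, -0.0594632 , -0.00694558]), 'torque': array([0.04556011, 0.05034396, 0.05313825]), 'opening': 1.0017918948362758}
top [[374.30294860761563, 0.0, 320.46836384498164], [0.0, 374.30294860761563, 191.1253560062806], [0.0, 0.0, 1.0]] [[0.1173, -0.9732, 0.1976, 0.381], [-0.9931, -0.1139, 0.0281, -0.0104], [-0.0048, -0.1996, -0.9799, 1.0027], [0.0, 0.0, 0.0, 1.0]]
edge_grip [([168, 203, 193, 270], 0.8), ([218, 116, 266, 155], 0.7), ([252, 258, 286, 318], 0.68)]
edge_red [([252, 254, 285, 319], 0.86), ([165, 209, 193, 269], 0.76), ([228, 176, 2
[... 487 characters left out ...]
0373, -0.4755, 0.8789, -1.0229], [0.005, -0.8796, -0.4757, 0.6369], [0.0, 0.0, 0.0, 1.0]]
edge_grip [([260, 167, 304, 178], 0.86), ([344, 177, 387, 194], 0.73), ([223, 196, 269, 213], 0.72), ([283, 182, 332, 196], 0.57)]
edge_red [([284, 180, 331, 196], 0.85), ([227, 195, 270, 213], 0.79), ([258, 167, 303, 176], 0.77), ([347, 177, 383, 196], 0.58)]
edge_plain [([227, 195, 270, 213], 0.98), ([284, 181, 332, 196], 0.81), ([344, 179, 384, 192], 0.64), ([257, 166, 304, 179], 0.58)]
cover_a [([299, 216, 337, 232], 0.87), ([286, 253, 333, 277], 0.66), ([290, 309, 304, 332], 0.27)]
driver [([365, 204, 429, 213], 0.75)]
socket_mid [([291, 307, 304, 332], 0.63)]
can_mid [([314, 141, 331, 167], 0.71)]
```

```bash
python3 - <<'E'
import cv2
for n in("top","side"):
    im=cv2.imread(f"pics/{n}0.png"); 
    c=im[60:340,120:500] if n=="top" else im[130:350,200:480]
    cv2.imwrite(f"pics/{n}0c.png",cv2.resize(c,None,fx=2.1,fy=2.1,interpolation=cv2.INTER_CUBIC))
E
```

```text
(no output)
```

View pics/top0c.png

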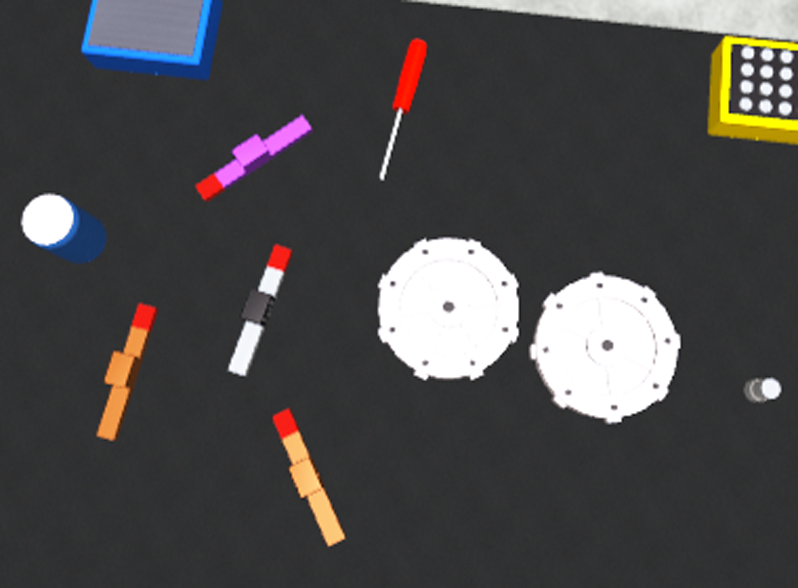

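View pics/side0c.png

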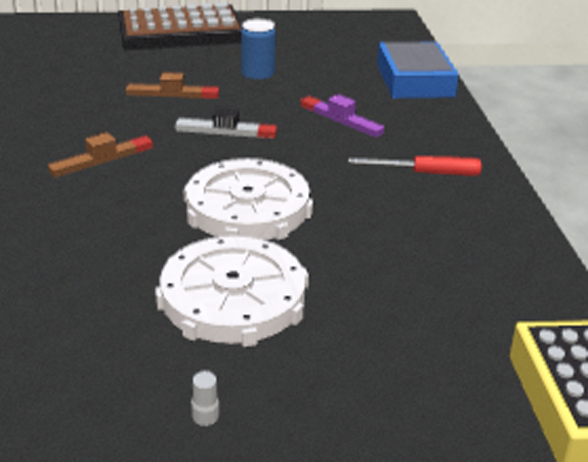

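View pics/top0.png

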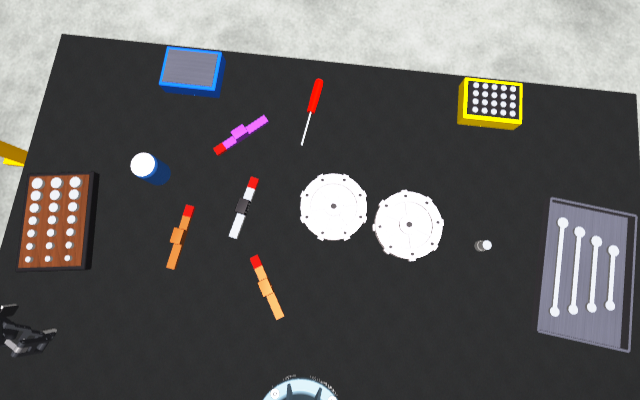

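The true straightedge is the steel one with a black grip, at about (243,207) in the top view, red end up. The covers sit at about (333,206) and (409,224), and the brown and purple bars are look-alikes. Next I'll measure positions.

```bash
cat > h.py <<'E'
import numpy as np, cv2
def ray(c,u,v):
    d=np.linalg.inv(c["intrinsics"])@np.array([u,v,1.]); P=np.array(c["pose"]); return P[:3,3],P[:3,:3]@d
def onz(c,u,v,z):
    o,d=ray(c,u,v); return o+d*(z-o[2])/d[2]
def proj(c,p):
    P=np.array(c["pose"]); q=P[:3,:3].T@(np.asarray(p)-P[:3,3]); q=np.array(c["intrinsics"])@q; return q[:2]/q[2]
def tri(c1,p1,c2,p2):
    A=np.zeros((3,3));b=np.zeros(3)
    for c,p in((c1,p1),(c2,p2)):
        o,d=ray(c,*p); d/=np.linalg.norm(d); M=np.eye(3)-np.outer(d,d); A+=M;b+=M@o
    return np.linalg.solve(A,b)
E
python3 - <<'E'
from bench import *
from h import *
c=camera("top"); s=camera("side")
def blob(c,box,f):
    l,t,r,b=box; im=c["img"][t:b,l:r].astype(int); m=f(im[...,0],im[...,1],im[...,2]).astype(np.uint8)
    n,lab,st,ce=cv2.connectedComponentsWithStats(m); k=1+np.argmax(st[1:,4]); ys,xs=np.nonzero(lab==k)
    return np.c_[xs+l,ys+t].astype(float)
red=lambda R,G,B:(R>120)&(G<70)&(B<70)
wh=lambda R,G,B:(np.minimum(np.minimum(R,G),B)>120)
bk=lambda R,G,B:(np.maximum(np.maximum(R,G),B)>70)
for nm,cam,box in(("top",c,(222,170,265,243)),):
    r=blob(cam,box,red); pr=r.mean(0)
    allp=blob(cam,box,lambda R,G,B:(R>90)); 
    w=[p for p in [blob(cam,(222,208,250,243),wh)]][0]
    w2=blob(cam,(235,182,262,205),wh)
    for k,p in(("red",r),("whiteplain",w),("whitered",w2)):
        print(nm,k,p.mean(0),len(p),onz(cam,*p.mean(0),0.012))
    print("rect",cv2.minAreaRect(np.vstack([r,w,w2]).astype(np.float32)))
r=blob(s,(280,175,336,200),red);w=blob(s,(280,175,312,200),wh);w2=blob(s,(309,175,336,200),wh)
for k,p in(("red",r),("whiteplain",w),("whitered",w2)): print("side",k,p.mean(0),len(p),onz(s,*p.mean(0),0.012))
for box in((296,168,371,245),(370,184,450,266)):
    p=blob(c,box,wh).astype(np.float32); h=cv2.convexHull(p)[:,0]
    e=cv2.fitEllipse(h); print("cov",e,onz(c,*e[0],0.03),onz(c,*e[0],0.015))
for box in((325,198,342,214),(400,216,418,233)):
    p=blob(c,box,lambda R,G,B:R<140); print("hub",p.mean(0),len(p),onz(c,*p.mean(0),0.03),onz(c,*p.mean(0),0.025))
for d in search_frame("side","cover_a"): pass
cv2.imwrite("pics/tz.png",cv2.resize(c["img"][165:245,215:275,::-1],None,fx=7,fy=7,interpolation=cv2.INTER_NEAREST))
cv2.imwrite("pics/sz.png",cv2.resize(s["img"][170:300,270:350,::-1],None,fx=4.5,fy=4.5,interpolation=cv2.INTER_NEAREST))
E
```

```text
top red [252.84 182.07] 100 [0.58444195 0.2035123  0.012     ]
top whiteplain [236.43859649 225.34210526] 228 [0.46287155 0.22876064 0.012     ]
top whitered [248.54867257 193.28318584] 113 [0.55238183 0.21027863 0.012     ]
rect ((243.36643981933594, 207.13865661621094), (8.923137664794922, 64.61058807373047), 20.72555923461914)
side red [326.925 191.975] 40 [0.58326451 0.19201562 0.012     ]
side whiteplain [294.91851852 189.79259259] 135 [0.47122708 0.21196868 0.012     ]
side whitered [316.49253731 191.28358209] 67 [0.54698399 0.19832261 0.012     ]
cov ((333.0489196777344, 207.0183563232422), (69.84587097167969, 70.43130493164062), 106.31925201416016) [ 0.53874104 -0.02030185  0.03      ] [ 0.54117295 -0.02045531  0.015     ]
cov ((407.4242858886719, 225.0699005126953), (70.04769134521484, 72.2685775756836), 138.21331787109375) [ 0.51405605 -0.21766869  0.03      ] [ 0.5161073  -0.22086567  0.015     ]
hub [333.  205.5] 16 [ 0.54274338 -0.01972701  0.03      ] [ 0.54357459 -0.01977521  0.025     ]
hub [408.94444444 223.88888889] 18 [ 0.5175928  -0.22137433  0.03      ] [ 0.51829473 -0.22245904  0.025     ]
```

View pics/tz.png

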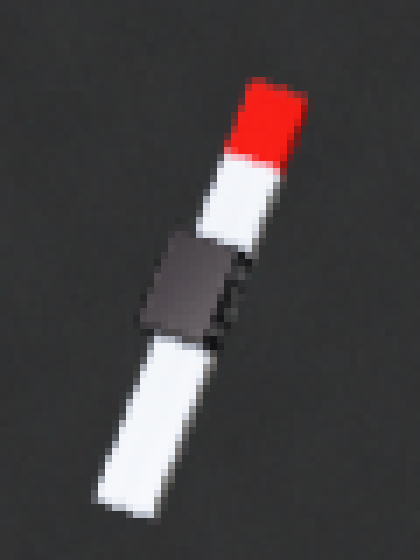

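View pics/sz.png

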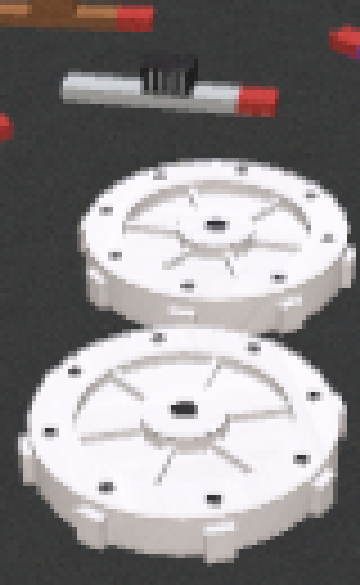

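```bash
python3 - <<'E'
from bench import *
from h import *
c=camera("top"); s=camera("side")
a=onz(c,255.1+.0,177.4,.012); b=onz(c,233.1,237.3,.012); g=onz(c,242.1,206,.037)
print(a,b,(a+b)/2,np.linalg.norm(a-b),np.degrees(np.arctan2(*(a-b)[[1,0]])),g)
sa=(270+279/4.5,170+93/4.5); sb=(270+62/4.5,170+78/4.5)
sg=(270+165/4.5,170+62/4.5)
print("side",onz(s,*sa,.012),onz(s,*sb,.012),onz(s,*sg,.037))
for t,sd in(((333.4,205.7),(318.2,220)),((409.1,224.1),(310.7,260.7))):
    print(tri(c,t,s,sd),onz(c,*t,.03),onz(s,*sd,.03))
# hub dark centroid in side
for box in((310,213,326,226),(302,253,320,268)):
    l,t,r,b=box; im=s["img"][t:b,l:r,0]; ys,xs=np.nonzero(im<90); p=(xs.mean()+l,ys.mean()+t); print(p,len(xs),onz(s,*p,.03))
E
```

```text
[0.59805909 0.19938974 0.012     ] [0.43062202 0.23240368 0.012     ] [0.51434055 0.21589671 0.012     ] 0.1706607487653579 -11.154059668796956 [0.51258815 0.2162075  0.037     ]
side [0.60168887 0.20158592 0.012     ] [0.43115838 0.23251059 0.012     ] [0.51287802 0.20797507 0.037     ]
[ 0.54383507 -0.02080053  0.02725666] [ 0.54233638 -0.02083096  0.03      ] [ 0.54468324 -0.02497371  0.03      ]
[ 0.51779894 -0.22194864  0.02924725] [ 0.5170899  -0.22181474  0.03      ] [ 0.51837765 -0.22279903  0.03      ]
(np.float64(317.5), np.float64(219.0)) 4 [ 0.54279859 -0.01915525  0.03      ]
(np.float64(310.22222222222223), np.float64(260.44444444444446)) 9 [ 0.51718661 -0.22170103  0.03      ]
```

Request:
arm_command(motion="0 0 0 0 0 -0.0888 1;0 0 0 0 0 -0.0888 1;-0.16 -0.115 0 0 0 0 1;-0.16 -0.115 0 0 0 0 1;-0.16 -0.115 0 0 0 0 1;-0.16 -0.115 0 0 0 0 1;-0.16 -0.115 0 0 0 0 1;-0.16 -0.115 0 0 0 0 1;-0.16 -0.115 0 0 0 0 1;-0.16 -0.115 0.1 0 0 0 1")

```text
time_s: 1.88
eef_pos: [0.4343, 0.3071, 0.2167]
eef_rot: [0.003, 0.085, 0.996, 0.004]
wrist_force: [0.7, 0.9, 0.9]
opening: 0.996
```

```bash
cat >> h.py <<'E'
from scipy.spatial.transform import Rotation as Rn
def st(o): 
    w,x,y,z=o["eef_rot"]; R=Rn.from_quat([x,y,z,w]).as_matrix()
    return np.array(o["eef_pos"]),R
def go(o,target,yaw=None):
    """target TCP xyz, yaw deg of tool x; prints tool-frame units needed (assuming rotation fix first)"""
    p,R=st(o); d=np.array(target)-p
    print("t",round(o["time_s"],2),"p",p.round(4),"yaw",np.degrees(np.arctan2(R[1,0],R[0,0])).round(2),"tz",R[:,2].round(4),"F",np.round(o["wrist_force"],2),"open",round(o["opening"],3))
    if yaw is not None:
        a=np.radians(yaw); Rt=np.array([[np.cos(a),np.sin(a),0],[np.sin(a),-np.cos(a),0],[0,0,-1]])
        rv=Rn.from_matrix(R.T@Rt).as_rotvec(); print("turn units",(np.degrees(rv)/60).round(4)); R=Rt
    print("shift units",(R.T@d/0.2).round(4),"len mm",round(1000*np.linalg.norm(d),1))
E
python3 - <<'E'
from bench import *
from h import *
go(get_obs(),[.5135,.216,.08],168.85)
E
```

```text
t 1.88 p [0.4343 0.3071 0.2167] yaw 170.28 tz [ 0.0074  0.0069 -0.9999] F [0.69 0.9  0.87] open 0.996
turn units [0.0078 0.0057 0.0239]
shift units [-0.4767 -0.3703  0.6835] len mm 182.4
```

Request:
arm_command(motion="-0.12 -0.094 0.15 0.0078 0.0057 0.0239 1;-0.12 -0.094 0.15 0 0 0 1;-0.12 -0.094 0.15 0 0 0 1;-0.1 -0.08 0.12 0 0 0 1;0 0 0.08 0 0 0 1;0 0 0 0 0 0 1")

```text
time_s: 2.38
eef_pos: [0.5184, 0.2108, 0.0863]
eef_rot: [0.003, 0.103, 0.995, 0.001]
wrist_force: [-0.9, -0.2, -1.2]
opening: 1.0
```

```bash
python3 - <<'E'
from bench import *
from h import *
go(get_obs(),[.5135,.216,.08],168.85)
c=camera("top");s=camera("side")
cv2.imwrite("pics/t1.png",cv2.resize(c["img"][140:270,180:320,::-1],None,fx=5,fy=4.5))
cv2.imwrite("pics/s1.png",cv2.resize(s["img"][120:220,240:380,::-1],None,fx=5,fy=5))
E
```

```text
t 2.38 p [0.5184 0.2108 0.0863] yaw 168.23 tz [ 6.7e-03  8.0e-04 -1.0e+00] F [-0.86 -0.25 -1.23] open 1.0
turn units [ 0.002   0.0062 -0.0103]
shift units [0.0291 0.0209 0.0315] len mm 9.5
```

View pics/s1.png

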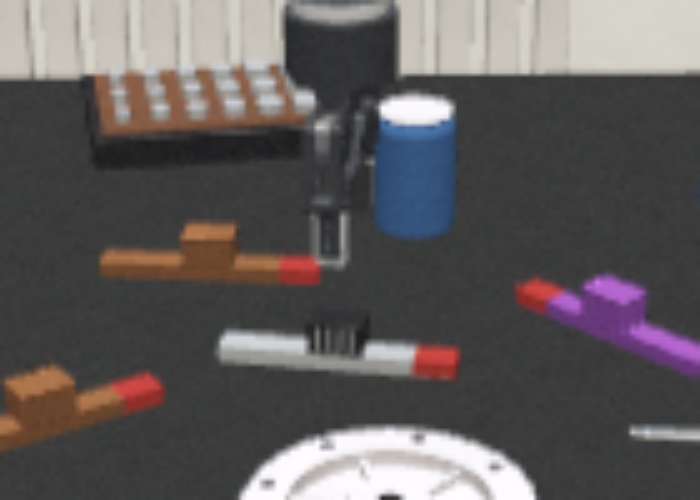

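Request:
arm_command(motion="0.029 0.021 0.031 0.002 0.0062 -0.0103 1;0 0 0 0 0 0 1;0 0 0 0 0 0 1")

```text
time_s: 2.73
eef_pos: [0.5162, 0.2204, 0.0871]
eef_rot: [0.005, 0.094, 0.996, 0.002]
wrist_force: [0.8, 0.9, -0.2]
opening: 1.0
```

```bash
python3 - <<'E'
from bench import *
from h import *
go(get_obs(),[.5135,.216,.006],168.85)
E
```

```text
t 2.73 p [0.5162 0.2204 0.0871] yaw 169.16 tz [ 0.0099  0.0024 -0.9999] F [ 0.79  0.93 -0.23] open 1.0
turn units [0.004  0.0089 0.0052]
shift units [ 0.009  -0.0241  0.4054] len mm 81.3
```

View pics/t1.png

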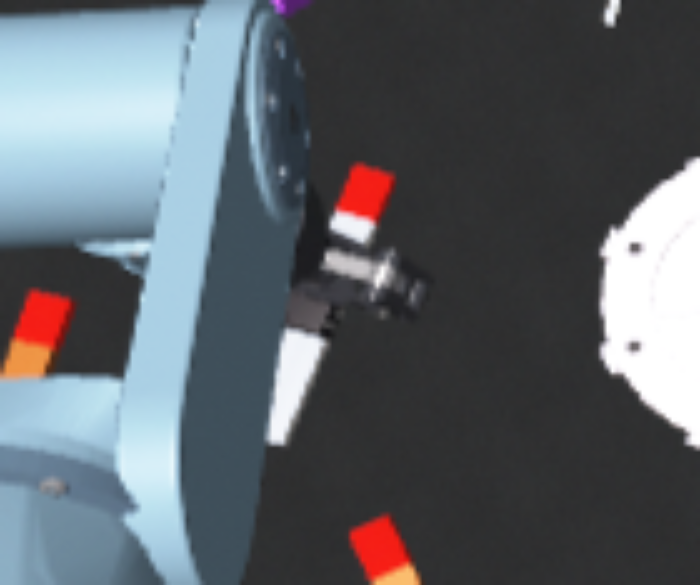

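Request:
arm_command(motion="0.009 -0.024 0.1 0.004 0.009 0.005 1;0 0 0.1 0 0 0 1")

```text
time_s: 2.9
eef_pos: [0.518, 0.2192, 0.0532]
eef_rot: [0.006, 0.095, 0.995, 0.002]
wrist_force: [-0.1, 0.4, -0.4]
opening: 0.999
```

```bash
python3 - <<'E'
from bench import *
from h import *
o=get_obs();go(o,[.5135,.216,.006],168.85);print(o["dq"].round(3))
E
```

```text
t 2.9 p [0.518  0.2192 0.0532] yaw 169.08 tz [ 0.0124  0.0026 -0.9999] F [-0.1   0.4  -0.41] open 0.999
turn units [0.0047 0.0111 0.0039]
shift units [ 0.019  -0.0203  0.236 ] len mm 47.5
[ 0.035  0.344  0.031  0.011 -0.473  0.003]
```

Request:
arm_command(motion="0 0 0 0 0 0 1")

```text
time_s: 2.98
eef_pos: [0.5161, 0.2197, 0.0514]
eef_rot: [0.005, 0.094, 0.996, 0.001]
wrist_force: [-0.7, 0.5, -0.2]
opening: 1.003
```

```bash
python3 - <<'E'
from bench import *
from h import *
o=get_obs();go(o,[.5135,.216,.006],168.85);print(o["dq"].round(3))
E
```

```text
t 2.98 p [0.5161 0.2197 0.0514] yaw 169.16 tz [ 0.0093  0.0021 -1.    ] F [-0.7   0.47 -0.2 ] open 1.003
turn units [0.0036 0.0084 0.0051]
shift units [ 0.0093 -0.0205  0.2269] len mm 45.6
[ 0.017 -0.06  -0.029 -0.004  0.055  0.001]
```

Request:
arm_command(motion="0 0 0 0 0 0 1")

```text
time_s: 3.07
eef_pos: [0.5163, 0.2204, 0.0523]
eef_rot: [0.005, 0.094, 0.996, 0.002]
wrist_force: [0.6, -0.4, 0.7]
opening: 1.0
```

```bash
python3 - <<'E'
from bench import *
from h import *
o=get_obs();go(o,[.5135,.216,.006],168.85);print(o["dq"].round(3))
E
```

```text
t 3.07 p [0.5163 0.2204 0.0523] yaw 169.22 tz [ 0.0101  0.0023 -0.9999] F [ 0.62 -0.37  0.74] open 1.0
turn units [0.004  0.0091 0.0062]
shift units [ 0.0093 -0.0242  0.2313] len mm 46.6
[ 0.013  0.006  0.012  0.    -0.003  0.002]
```

Request:
arm_command(motion="0.01 -0.025 0.03 0.004 0.009 0.006 1;0.01 -0.025 0.03 0.004 0.009 0.006 1")

```text
time_s: 3.23
eef_pos: [0.512, 0.2127, 0.0431]
eef_rot: [-0.003, 0.099, 0.995, -0.001]
wrist_force: [0.5, -0.6, -0.2]
opening: 1.001
```

```bash
python3 - <<'E'
from bench import *
from h import *
o=get_obs();go(o,[.5135,.216,.006],168.85);print(o["dq"].round(3))
E
```

```text
t 3.23 p [0.512  0.2127 0.0431] yaw 168.61 tz [-0.0058 -0.0014 -1.    ] F [ 0.47 -0.57 -0.19] open 1.001
turn units [-0.0024 -0.0052 -0.004 ]
shift units [-0.0041  0.0175  0.1856] len mm 37.3
[-0.074  0.073  0.041 -0.004 -0.017 -0.004]
```

Request:
arm_command(motion="0 0 0 0 0 0 1")

```text
time_s: 3.32
eef_pos: [0.5114, 0.2121, 0.0428]
eef_rot: [-0.004, 0.099, 0.995, -0.001]
wrist_force: [-0.5, 0.9, -0.4]
opening: 0.999
```

```bash
python3 - <<'E'
from bench import *
from h import *
o=get_obs();go(o,[.5135,.216,.006],168.85);print(o["dq"].round(3))
E
```

```text
t 3.32 p [0.5114 0.2121 0.0428] yaw 168.58 tz [-0.0074 -0.002  -1.    ] F [-0.51  0.86 -0.42] open 0.999
turn units [-0.0032 -0.0065 -0.0045]
shift units [-0.0067  0.021   0.1839] len mm 37.0
[ 0.008 -0.02  -0.014  0.004  0.008 -0.001]
```

Request:
arm_command(motion="-0.006 0.02 0.06 -0.003 -0.006 -0.004 1;-0.004 0.01 0.06 0 0 0 1;0 0 0.05 0 0 0 1;0 0 0 0 0 0 1")

```text
time_s: 3.65
eef_pos: [0.5165, 0.2174, 0.0092]
eef_rot: [0.002, 0.098, 0.995, 0.0]
wrist_force: [0.3, -0.2, 0.2]
opening: 1.002
```

```bash
python3 - <<'E'
from bench import *
from h import *
o=get_obs();go(o,[.5135,.216,.006],168.85);print(o["dq"].round(3))
E
```

```text
t 3.65 p [0.5165 0.2174 0.0092] yaw 168.74 tz [ 3.2e-03  5.0e-04 -1.0e+00] F [ 0.29 -0.21  0.23] open 1.002
turn units [ 0.001   0.0029 -0.0018]
shift units [ 0.0134 -0.0096  0.0161] len mm 4.6
[ 0.001 -0.012 -0.016 -0.001  0.019  0.   ]
```

Request:
arm_command(motion="0.014 -0.008 0.015 0.001 0.002 0 1;0 0 0 0 0 0 1")

```text
time_s: 3.82
eef_pos: [0.5128, 0.216, 0.0052]
eef_rot: [-0.001, 0.098, 0.995, -0.0]
wrist_force: [-0.0, 0.4, -0.2]
opening: 1.002
```

```bash
python3 - <<'E'
from bench import *
from h import *
o=get_obs();go(o,[.5135,.216,.006],168.85);print(o["dq"].round(3))
s=camera("side")
cv2.imwrite("pics/s2.png",cv2.resize(s["img"][120:220,240:380,::-1],None,fx=5,fy=5))
E
```

```text
t 3.82 p [0.5128 0.216  0.0052] yaw 168.73 tz [-1.1e-03 -6.0e-04 -1.0e+00] F [-0.01  0.45 -0.2 ] open 1.002
turn units [-0.0008 -0.0009 -0.0019]
shift units [-0.0036  0.0007 -0.0038] len mm 1.1
[ 0.    -0.003 -0.023 -0.001  0.004 -0.   ]
```

View pics/s2.png

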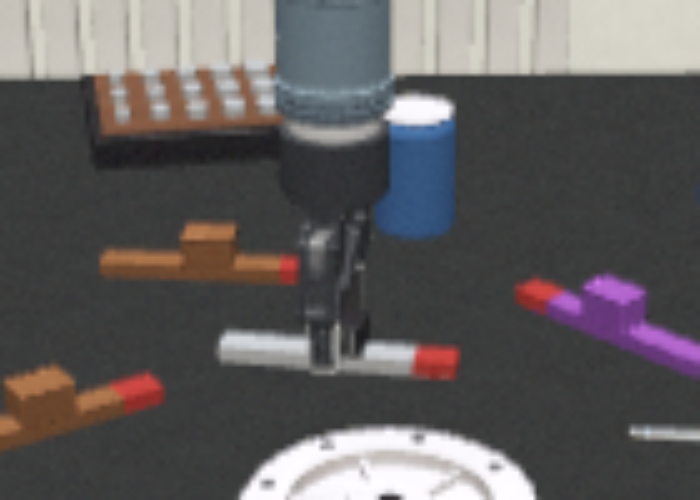

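The fingers straddle the black grip at about picture pixel (335,335), and the look-alikes are clear. I'll close now.

Request:
arm_command(motion="0 0 0 0 0 0 0;0 0 0 0 0 0 0;0 0 0 0 0 0 0;0 0 0 0 0 0 0;0 0 0 0 0 0 0;0 0 0 0 0 0 0;0 0 0 0 0 0 0;0 0 0 0 0 0 0")

```text
time_s: 4.53
eef_pos: [0.515, 0.2166, 0.0078]
eef_rot: [0.002, 0.098, 0.995, 0.001]
wrist_force: [-0.2, 0.1, -0.3]
opening: 0.318
```

```bash
python3 - <<'E'
from bench import *
from h import *
o=get_obs();go(o,[.5135,.216,.006],168.85);print(o["dq"].round(3))
E
```

```text
t 4.53 p [0.515  0.2166 0.0078] yaw 168.72 tz [ 3.7e-03  7.0e-04 -1.0e+00] F [-0.23  0.11 -0.3 ] open 0.318
turn units [ 0.0013  0.0034 -0.0022]
shift units [ 0.0065 -0.0045  0.009 ] len mm 2.4
[ 0.001 -0.     0.001 -0.001 -0.002 -0.002]
```

Request:
arm_command(motion="0 0 -0.1 0 0 0 0;0 0 -0.15 0 0 0 0;0 0 -0.15 0 0 0 0;0 0 -0.1 0 0 0 0;0 0 0 0 0 0 0;0 0 0 0 0 0 0")

```text
time_s: 5.03
eef_pos: [0.5077, 0.2149, 0.1041]
eef_rot: [-0.006, 0.098, 0.995, -0.002]
wrist_force: [-0.5, -0.5, -6.6]
opening: 0.318
```

```bash
python3 - <<'E'
from bench import *
from h import *
o=get_obs();go(o,[.5435,-.0195,.1],168.85);print(o["dq"].round(3))
s=camera("side")
cv2.imwrite("pics/s3.png",cv2.resize(s["img"][120:220,240:380,::-1],None,fx=5,fy=5))
E
```

```text
t 5.03 p [0.5077 0.2149 0.1041] yaw 168.71 tz [-0.0128 -0.0027 -0.9999] F [-0.46 -0.51 -6.55] open 0.318
turn units [-0.0049 -0.0115 -0.0023]
shift units [-0.4025 -1.1155  0.0203] len mm 237.2
[ 0.002 -0.02  -0.008  0.001  0.007  0.   ]
```

View pics/s3.png

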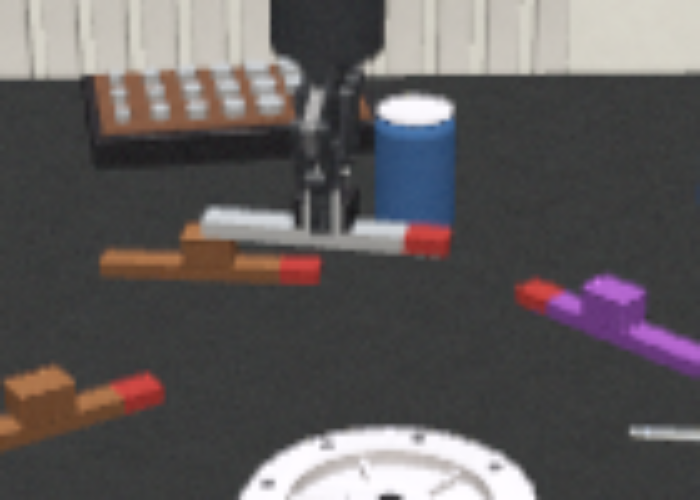

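Request:
arm_command(motion="-0.05 -0.14 0 -0.0049 -0.0115 -0.0023 0;-0.05 -0.14 0 0 0 0 0;-0.05 -0.14 0 0 0 0 0;-0.05 -0.14 0 0 0 0 0;-0.05 -0.14 0 0 0 0 0;-0.05 -0.14 0 0 0 0 0;-0.05 -0.13 0 0 0 0 0;0 0 0 0 0 0 0")

```text
time_s: 5.75
eef_pos: [0.529, 0.0054, 0.0858]
eef_rot: [-0.012, 0.094, 0.996, -0.0]
wrist_force: [0.3, -0.2, -6.0]
opening: 0.32
```

```bash
python3 - <<'E'
from bench import *
from h import *
o=get_obs();go(o,[.5438,-.0195,.06],168.85);print(o["dq"].round(3))
E
```

```text
t 5.75 p [0.529  0.0054 0.0858] yaw 169.24 tz [-0.0241  0.0022 -0.9997] F [ 0.33 -0.21 -5.96] open 0.32
turn units [-0.0023 -0.023   0.0065]
shift units [-0.0965 -0.1079  0.1288] len mm 38.8
[0.025 0.025 0.045 0.046 0.002 0.038]
```

Request:
arm_command(motion="-0.05 -0.055 0 -0.001 -0.012 0.003 0;-0.045 -0.053 0 -0.001 -0.012 0.003 0;0 0 0 0 0 0 0")

```text
time_s: 6.0
eef_pos: [0.5399, -0.0213, 0.0788]
eef_rot: [-0.004, 0.099, 0.995, 0.001]
wrist_force: [0.2, -0.2, -5.9]
opening: 0.315
```

```bash
python3 - <<'E'
from bench import *
from h import *
o=get_obs();go(o,[.5438,-.0195,.06],168.85);print(o["dq"].round(3))
E
```

```text
t 6.0 p [ 0.5399 -0.0213  0.0788] yaw 168.65 tz [-0.0082  0.0022 -1.    ] F [ 0.16 -0.23 -5.87] open 0.315
turn units [ 0.0005 -0.0081 -0.0034]
shift units [-0.0172  0.0125  0.0939] len mm 19.2
[0.011 0.023 0.024 0.014 0.01  0.018]
```

Request:
arm_command(motion="0 0 0 0 0 0 0;0 0 0 0 0 0 0")

```text
time_s: 6.17
eef_pos: [0.5381, -0.0207, 0.0762]
eef_rot: [-0.007, 0.099, 0.995, 0.001]
wrist_force: [-0.3, -0.2, -4.6]
opening: 0.316
```

```bash
python3 - <<'E'
from bench import *
from h import *
o=get_obs();go(o,[.5438,-.0195,.06],168.85);print(o["dq"].round(3))
E
```

```text
t 6.17 p [ 0.5381 -0.0207  0.0762] yaw 168.58 tz [-0.0128  0.004  -0.9999] F [-0.34 -0.21 -4.58] open 0.316
turn units [ 0.0013 -0.0127 -0.0045]
shift units [-0.0268  0.0113  0.081 ] len mm 17.2
[0.007 0.014 0.013 0.007 0.003 0.004]
```

Request:
arm_command(motion="-0.012 0.003 0.03 0.0005 -0.0055 -0.001 0;-0.012 0.003 0.03 0.0005 -0.0055 -0.001 0;-0.012 0.003 0.03 0 -0.0055 -0.001 0;-0.010 0.003 0.03 0 -0.0055 -0.001 0")

```text
time_s: 6.5
eef_pos: [0.5478, -0.0175, 0.0503]
eef_rot: [0.006, 0.096, 0.995, -0.0]
wrist_force: [-0.5, -0.2, -6.1]
opening: 0.317
```

```bash
python3 - <<'E'
from bench import *
from h import *
o=get_obs();go(o,[.5438,-.0195,.0385],168.85);print(o["dq"].round(3))
E
```

```text
t 6.5 p [ 0.5478 -0.0175  0.0503] yaw 169.01 tz [ 0.0115 -0.0014 -0.9999] F [-0.5  -0.18 -6.07] open 0.317
turn units [0.0008 0.0111 0.0027]
shift units [ 0.0178 -0.0138  0.0591] len mm 12.6
[ 0.027  0.14   0.017  0.007 -0.229  0.   ]
```

Request:
arm_command(motion="0.008 -0.008 0.01 0 0.004 0.001 0;0 0 0.005 0 0 0 0")

```text
time_s: 6.67
eef_pos: [0.5449, -0.0177, 0.0451]
eef_rot: [0.002, 0.096, 0.995, 0.0]
wrist_force: [-0.1, 0.1, -4.6]
opening: 0.314
```

```bash
python3 - <<'E'
from bench import *
from h import *
o=get_obs();go(o,[.5438,-.0195,.0385],168.85);print(o["dq"].round(3))
E
```

```text
t 6.67 p [ 0.5449 -0.0177  0.0451] yaw 169.03 tz [ 4.9e-03  2.0e-04 -1.0e+00] F [-0.06  0.13 -4.59] open 0.314
turn units [0.001  0.0046 0.003 ]
shift units [ 0.0037 -0.0102  0.0328] len mm 6.9
[ 0.013  0.034  0.004  0.004 -0.043  0.004]
```

Request:
arm_command(motion="0.001 -0.006 0.003 0 0.001 0.002 0;-0.002 -0.004 0.003 0 -0.001 0 0;-0.003 0 0.002 0 -0.0015 0 0")

```text
time_s: 6.92
eef_pos: [0.5449, -0.0196, 0.0428]
eef_rot: [0.003, 0.097, 0.995, 0.0]
wrist_force: [-0.1, 1.5, -4.9]
opening: 0.318
```

```bash
python3 - <<'E'
from bench import *
from h import *
o=get_obs();go(o,[.5438,-.0195,.0385],168.85);print(o["dq"].round(3))
s=camera("side"); c=camera("top")
cv2.imwrite("pics/s4.png",cv2.resize(s["img"][180:260,260:370,::-1],None,fx=6,fy=6))
cv2.imwrite("pics/t4.png",cv2.resize(c["img"][150:260,270:400,::-1],None,fx=5,fy=5))
E
```

```text
t 6.92 p [ 0.5449 -0.0196  0.0428] yaw 168.92 tz [ 5.3e-03  2.0e-04 -1.0e+00] F [-0.13  1.55 -4.93] open 0.318
turn units [0.0011 0.0049 0.0012]
shift units [ 0.0054 -0.0004  0.0216] len mm 4.4
[-0.002  0.009 -0.006  0.002 -0.027  0.001]
```

View pics/s4.png

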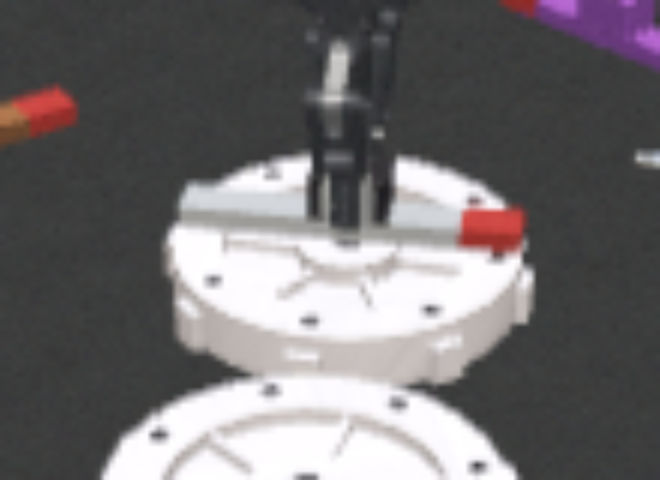

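View pics/t4.png

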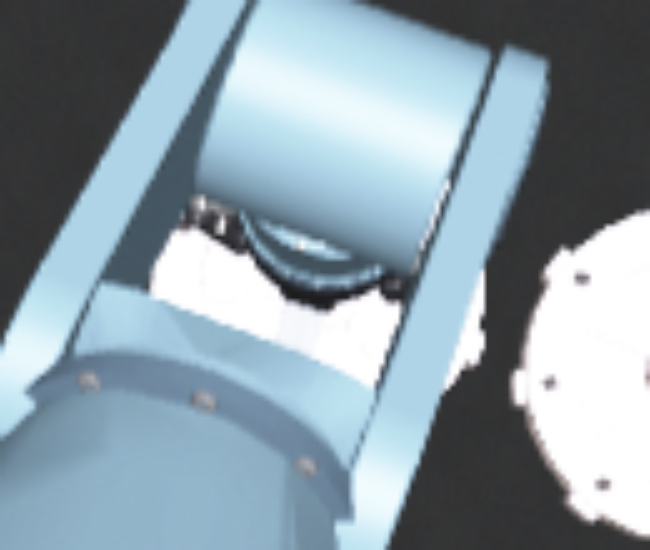

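Request:
arm_command(motion="0.002 0 0.006 0 0.002 0.001 0;-0.001 0 0.006 0 0 0 0")

```text
time_s: 7.18
eef_pos: [0.5454, -0.0198, 0.0412]
eef_rot: [0.002, 0.097, 0.995, 0.0]
wrist_force: [0.6, -0.4, -4.9]
opening: 0.317
```

```bash
python3 - <<'E'
from bench import *
from h import *
o=get_obs();go(o,[.5438,-.0195,.0375],168.85);print(o["dq"].round(3))
E
```

```text
t 7.18 p [ 0.5454 -0.0198  0.0412] yaw 168.84 tz [ 4.9e-03  2.0e-04 -1.0e+00] F [ 0.6  -0.37 -4.88] open 0.317
turn units [ 0.0011  0.0045 -0.0001]
shift units [0.0083 0.     0.0186] len mm 4.1
[ 0.001  0.024 -0.006 -0.001 -0.031 -0.002]
```

Request:
arm_command(motion="-0.001 0 0.005 0 0 0 0;-0.001 0 0.003 0 0 0 0")

```text
time_s: 7.35
eef_pos: [0.5461, -0.0201, 0.0397]
eef_rot: [0.003, 0.097, 0.995, 0.0]
wrist_force: [0.7, 0.0, -5.2]
opening: 0.32
```

```bash
python3 - <<'E'
from bench import *
from h import *
o=get_obs();go(o,[.5438,-.0195,.0375],168.85);print(o["dq"].round(3))
E
```

```text
t 7.35 p [ 0.5461 -0.0201  0.0397] yaw 168.83 tz [ 0.0054  0.     -1.    ] F [ 0.68  0.03 -5.19] open 0.32
turn units [ 0.001   0.0051 -0.0003]
shift units [0.0118 0.0006 0.0109] len mm 3.2
[ 0.     0.016 -0.007 -0.    -0.013 -0.001]
```

Request:
arm_command(motion="0.008 0 0.004 0.0005 0.005 0 0;0.003 0 0.003 0 0.001 0 0")

```text
time_s: 7.52
eef_pos: [0.544, -0.0197, 0.0382]
eef_rot: [-0.001, 0.097, 0.995, 0.0]
wrist_force: [-0.9, -0.5, -5.9]
opening: 0.317
```

```bash
python3 - <<'E'
from bench import *
from h import *
o=get_obs();go(o,[.5438,-.0195,.0375],168.85);print(o["dq"].round(3))
E
```

```text
t 7.52 p [ 0.544  -0.0197  0.0382] yaw 168.83 tz [-1.1e-03  7.0e-04 -1.0e+00] F [-0.88 -0.53 -5.92] open 0.317
turn units [ 0.0005 -0.0011 -0.0003]
shift units [0.001  0.0007 0.0035] len mm 0.7
[-0.     0.008  0.007  0.001 -0.012 -0.001]
```

Request:
arm_command(motion="-0.001 0 0.002 0 -0.002 0 0;-0.002 0 0.002 0 -0.0015 0 0")

```text
time_s: 7.68
eef_pos: [0.544, -0.0197, 0.0378]
eef_rot: [0.001, 0.097, 0.995, 0.0]
wrist_force: [-7.0, 0.3, 6.8]
opening: 0.317
```

```bash
python3 - <<'E'
from bench import *
from h import *
o=get_obs();go(o,[.5438,-.0195,.0375],168.85);print(o["dq"].round(3))
E
```

```text
t 7.68 p [ 0.544  -0.0197  0.0378] yaw 168.84 tz [ 1.1e-03  1.0e-04 -1.0e+00] F [-7.03  0.26  6.8 ] open 0.317
turn units [ 0.0003  0.001  -0.0002]
shift units [0.0013 0.0006 0.0013] len mm 0.4
[ 0.002 -0.001  0.002 -0.002 -0.008  0.   ]
```

Request:
arm_command(motion="-0.001 0 0.002 0 -0.001 0 0;-0.001 0 0.002 0 -0.001 0 0")

```text
time_s: 7.85
eef_pos: [0.5441, -0.0197, 0.0378]
eef_rot: [0.001, 0.097, 0.995, -0.0]
wrist_force: [-4.3, 0.5, 2.7]
opening: 0.314
```

```bash
python3 - <<'E'
from bench import *
from h import *
o=get_obs();go(o,[.5438,-.0195,.0375],168.85);print(o["dq"].round(3))
E
```

```text
t 7.85 p [ 0.5441 -0.0197  0.0378] yaw 168.85 tz [ 2.4e-03 -3.0e-04 -1.0e+00] F [-4.28  0.48  2.74] open 0.314
turn units [0.0001 0.0023 0.    ]
shift units [0.0015 0.0006 0.0014] len mm 0.4
[ 0.001 -0.004  0.007  0.    -0.008  0.   ]
```

Request:
arm_command(motion="0 0 0 0 0 0 0.4;0 0 0 0 0 0 0.5;0 0 0 0 0 0 0.6;0 0 0 0 0 0 0.8;0 0 0 0 0 0 0.8")

```text
time_s: 8.27
eef_pos: [0.548, -0.0206, 0.0401]
eef_rot: [0.006, 0.097, 0.995, -0.001]
wrist_force: [-0.6, -0.4, -0.2]
opening: 0.797
```

```bash
python3 - <<'E'
from bench import *
from h import *
o=get_obs();go(o,[.5438,-.0195,.11],168.85);print(o["dq"].round(3))
E
```

```text
t 8.27 p [ 0.548  -0.0206  0.0401] yaw 168.84 tz [ 0.0112 -0.0023 -0.9999] F [-0.59 -0.4  -0.21] open 0.797
turn units [-0.      0.0109 -0.0001]
shift units [ 0.0219  0.0013 -0.3496] len mm 70.0
[-0.002 -0.002 -0.008  0.003 -0.008 -0.001]
```

Request:
arm_command(motion="0 0 -0.06 0 0 0 0.9;0 0 -0.1 0 0.005 0 0.9;0.01 0 -0.15 0 0.005 0 0.9;0.01 0 -0.05 0 0 0 0;0 0 0 0 0 0 0;0 0 0 0 0 0 0")

```text
time_s: 8.77
eef_pos: [0.5438, -0.0198, 0.1174]
eef_rot: [0.001, 0.097, 0.995, -0.0]
wrist_force: [-0.2, 0.8, -0.1]
opening: 0.489
```

```bash
python3 - <<'E'
from bench import *
from h import *
o=get_obs();go(o,[.5438,-.0195,.11],168.85);print(o["dq"].round(3))
s=camera("side"); c=camera("top")
cv2.imwrite("pics/s5.png",cv2.resize(s["img"][180:260,260:370,::-1],None,fx=6,fy=6,interpolation=cv2.INTER_NEAREST))
cv2.imwrite("pics/t5.png",cv2.resize(c["img"][150:260,270:400,::-1],None,fx=5,fy=5))
E
```

```text
t 8.77 p [ 0.5438 -0.0198  0.1174] yaw 168.84 tz [ 1.8e-03 -3.0e-04 -1.0e+00] F [-0.16  0.84 -0.12] open 0.489
turn units [ 0.      0.0018 -0.0002]
shift units [0.0004 0.0016 0.0368] len mm 7.4
[ 0.001 -0.024 -0.001 -0.001  0.007 -0.   ]
```

View pics/s5.png

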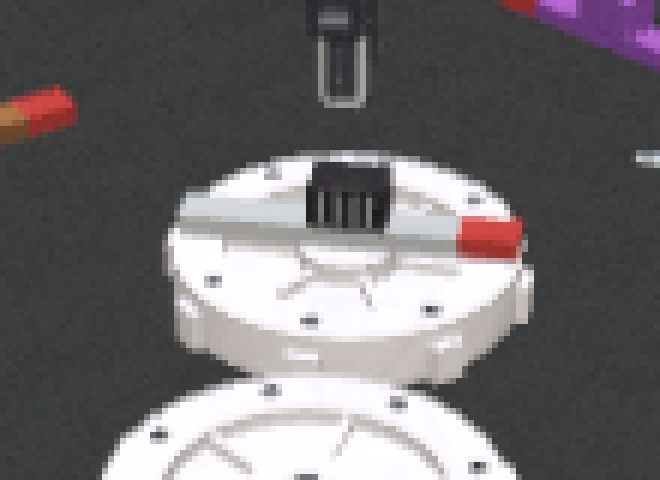

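View pics/t5.png

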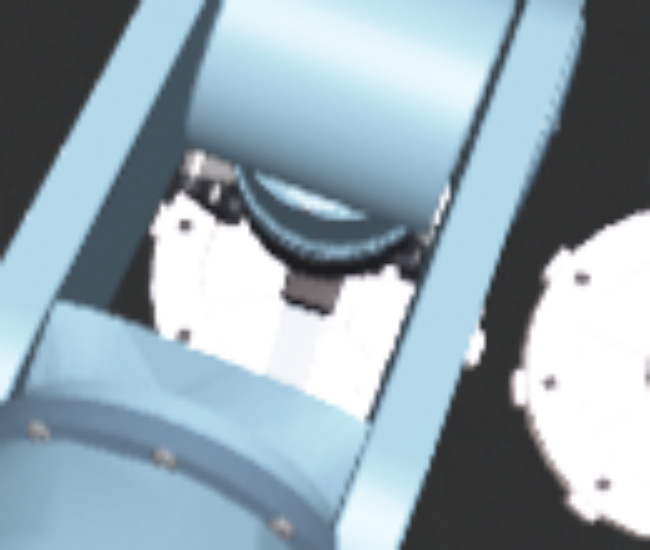

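```bash
python3 - <<'E'
from bench import *
from h import *
s=camera("side")
def corners(mid,yaw):
    a=np.radians(yaw); ux=np.array([np.cos(a),np.sin(a),0]);uy=np.array([-np.sin(a),np.cos(a),0])
    for x in(-.085,.085):
        for y in(-.011,.011):
            for z in (.03,.042): print(x,y,z,((proj(s,np.array([*mid,z])+x*ux+y*uy)-[260,180])*6+3).round(1))
    for x in(-.02,.02):
        for y in(-.014,.014): print("grip",x,y,((proj(s,np.array([*mid,.067])+x*ux+y*uy)-[260,180])*6+3).round(1))
corners((.5430,-.0201),-11.15)
E
```

```text
-0.085 -0.011 0.03 [177.1 234.7]
-0.085 -0.011 0.042 [176.3 214. ]
-0.085 0.011 0.03 [186.7 212.6]
-0.085 0.011 0.042 [186.  192.2]
0.085 -0.011 0.03 [516.2 264.3]
0.085 -0.011 0.042 [517.1 243.3]
0.085 0.011 0.03 [520.5 241.3]
0.085 0.011 0.042 [521.4 220.5]
grip -0.02 -0.014 [303.7 184.1]
grip -0.02 0.014 [313.6 156.5]
grip 0.02 -0.014 [384.9 190.9]
grip 0.02 0.014 [393.1 163. ]
```

```bash
python3 - <<'E'
from bench import *
from h import *
o=get_obs();go(o,[.6136,-.0339,.065],168.85);go(o,[.4724,-.0061,.065],168.85)
E
```

```text
t 8.92 p [ 0.5426 -0.0196  0.1155] yaw 168.83 tz [-1.7e-03  5.0e-04 -1.0e+00] F [-0.12  0.03 -0.4 ] open 0.215
turn units [ 0.0002 -0.0017 -0.0003]
shift units [-0.3621 -0.0017  0.2526] len mm 88.3
t 8.92 p [ 0.5426 -0.0196  0.1155] yaw 168.83 tz [-1.7e-03  5.0e-04 -1.0e+00] F [-0.12  0.03 -0.4 ] open 0.215
turn units [ 0.0002 -0.0017 -0.0003]
shift units [ 0.3575 -0.0019  0.2526] len mm 87.5
```

Request:
arm_command(motion="-0.12 0 0 0 0 0 0;-0.12 0 0 0 0 0 0;-0.12 0 0.05 0 0 0 0;0 0 0.1 0 0 0 0;0 0 0.1 0 0 0 0;0 0 0 0 0 0 0")

```text
time_s: 9.42
eef_pos: [0.6115, -0.0329, 0.0556]
eef_rot: [-0.006, 0.097, 0.995, 0.001]
wrist_force: [-1.6, 0.5, -0.1]
opening: 0.001
```

```bash
python3 - <<'E'
from bench import *
from h import *
o=get_obs();go(o,[.6136,-.0339,.045],168.85)
E
```

```text
t 9.42 p [ 0.6115 -0.0329  0.0556] yaw 168.82 tz [-0.0119  0.0032 -0.9999] F [-1.57  0.47 -0.13] open 0.001
turn units [ 0.0008 -0.0117 -0.0005]
shift units [-0.0112 -0.0029  0.0528] len mm 10.8
```

Request:
arm_command(motion="-0.011 -0.003 0.02 0.0008 -0.01 0 0;0 0 0.015 0 0 0 0;0 0 0 0 0 0 0")

```text
time_s: 9.67
eef_pos: [0.6113, -0.0334, 0.0454]
eef_rot: [-0.003, 0.097, 0.995, 0.0]
wrist_force: [-0.0, 0.1, 0.6]
opening: 0.004
```

```bash
python3 - <<'E'
from bench import *
from h import *
o=get_obs();go(o,[.6136,-.0339,.042],168.85)
s=camera("side")
cv2.imwrite("pics/s6.png",cv2.resize(s["img"][180:260,260:370,::-1],None,fx=6,fy=6,interpolation=cv2.INTER_NEAREST))
E
```

```text
t 9.67 p [ 0.6113 -0.0334  0.0454] yaw 168.82 tz [-0.0069  0.0016 -1.    ] F [-0.04  0.11  0.6 ] open 0.004
turn units [ 0.0002 -0.0067 -0.0005]
shift units [-0.0117 -0.      0.0171] len mm 4.1
```

View pics/s6.png

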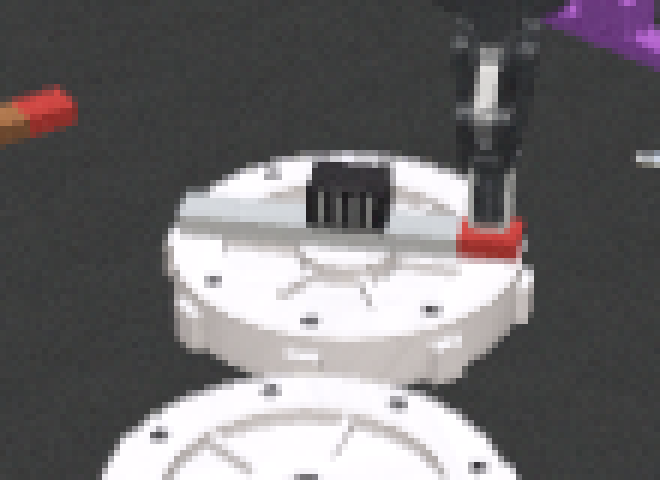

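Request:
arm_command(motion="-0.01 0 0.006 0 -0.007 0 0;0 0 0.004 0 0 0 0")

```text
time_s: 9.88
eef_pos: [0.6143, -0.034, 0.0454]
eef_rot: [0.002, 0.097, 0.995, -0.0]
wrist_force: [-0.1, 0.5, 0.1]
opening: 0.004
```

Request:
arm_command(motion="0 0 0.004 0 0 0 0")

```text
time_s: 9.97
eef_pos: [0.6148, -0.0341, 0.0454]
eef_rot: [0.003, 0.097, 0.995, -0.0]
wrist_force: [-0.7, 0.2, -0.2]
opening: -0.002
```

Request:
arm_command(motion="0 0 0.004 0 0 0 0")

```text
time_s: 10.05
eef_pos: [0.6152, -0.0342, 0.0453]
eef_rot: [0.003, 0.097, 0.995, -0.0]
wrist_force: [-0.2, -0.1, -0.9]
opening: 0.0
```

Request:
arm_command(motion="0.002 0 0.008 0 0.002 0 0")

```text
time_s: 10.13
eef_pos: [0.6154, -0.0342, 0.0444]
eef_rot: [0.003, 0.097, 0.995, -0.0]
wrist_force: [-0.7, -0.5, -0.7]
opening: 0.002
```

Request:
arm_command(motion="0.002 0 0.008 0 0.002 0 0")

```text
time_s: 10.22
eef_pos: [0.6152, -0.0342, 0.043]
eef_rot: [0.002, 0.097, 0.995, -0.0]
wrist_force: [-0.1, 0.0, 0.3]
opening: -0.003
```

Request:
arm_command(motion="0.002 0 0.008 0 0.002 0 0")

```text
time_s: 10.3
eef_pos: [0.6151, -0.0341, 0.042]
eef_rot: [0.001, 0.097, 0.995, -0.0]
wrist_force: [-6.5, 1.9, 17.4]
opening: -0.002
```

Request:
arm_command(motion="0 0 0 0 0 0 0")

```text
time_s: 10.38
eef_pos: [0.6153, -0.0342, 0.0423]
eef_rot: [0.001, 0.097, 0.995, -0.0]
wrist_force: [0.3, 0.6, 0.1]
opening: -0.001
```

```bash
python3 - <<'E'
from bench import *
from h import *
o=get_obs();go(o,[.6136,-.0339,.042],168.85)
s=camera("side")
cv2.imwrite("pics/s7.png",cv2.resize(s["img"][180:260,260:370,::-1],None,fx=6,fy=6,interpolation=cv2.INTER_NEAREST))
E
```

```text
t 10.38 p [ 0.6153 -0.0342  0.0423] yaw 168.84 tz [ 2.6e-03 -8.0e-04 -1.0e+00] F [0.3  0.59 0.09] open -0.001
turn units [-0.0003  0.0026 -0.0001]
shift units [ 0.0086 -0.0003  0.0016] len mm 1.8
```

View pics/s7.png

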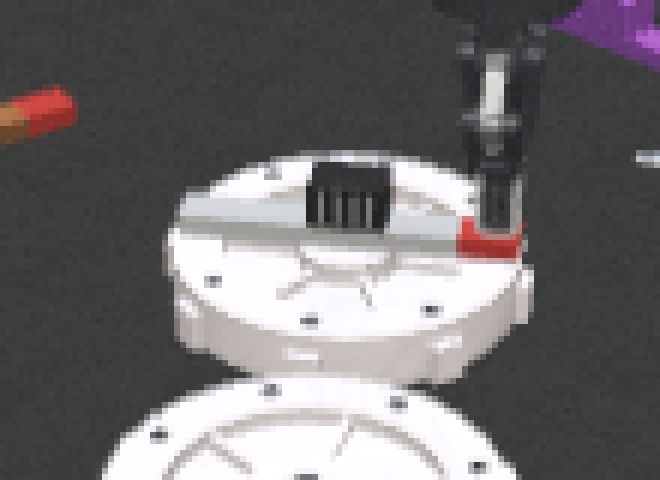

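Request:
arm_command(motion="0.002 0 0.005 0 0.001 0 0")

```text
time_s: 10.52
eef_pos: [0.6154, -0.0342, 0.042]
eef_rot: [0.001, 0.097, 0.995, -0.0]
wrist_force: [-3.8, 0.1, 11.4]
opening: 0.002
```

Request:
arm_command(motion="0.002 0 0.005 0 0.001 0 0")

```text
time_s: 10.6
eef_pos: [0.6154, -0.0342, 0.0421]
eef_rot: [0.001, 0.097, 0.995, -0.0]
wrist_force: [-3.0, -0.4, 10.6]
opening: -0.002
```

Request:
arm_command(motion="0.001 0 0.005 0 0.001 0 0")

```text
time_s: 10.68
eef_pos: [0.6154, -0.0342, 0.0421]
eef_rot: [0.001, 0.097, 0.995, -0.0]
wrist_force: [-3.5, 0.9, 9.5]
opening: 0.004
```

Request:
arm_command(motion="0 0 -0.05 0 0 0 0;0 0 -0.1 0 0 0 0;0 0 -0.1 0 0 0 0;0.14 0 0 0 0 0 0;0.14 0 0 0 0 0 0;0.14 0 0 0 0 0 0;0.14 0 0 0 0 0 0;0.14 0 0.05 0 0 0 0;0 0 0.06 0 0 0 0;0 0 0 0 0 0 0")

```text
time_s: 11.52
eef_pos: [0.4741, -0.0066, 0.0751]
eef_rot: [0.004, 0.097, 0.995, -0.001]
wrist_force: [-0.2, -0.6, -0.1]
opening: -0.003
```

```bash
python3 - <<'E'
from bench import *
from h import *
o=get_obs();go(o,[.4724,-.0061,.045],168.85)
E
```

```text
t 11.52 p [ 0.4741 -0.0066  0.0751] yaw 168.84 tz [ 0.0069 -0.0022 -1.    ] F [-0.18 -0.57 -0.1 ] open -0.003
turn units [-0.0008  0.0069 -0.0002]
shift units [0.0088 0.0007 0.1503] len mm 30.1
```

Request:
arm_command(motion="0.008 0 0.06 0 0.006 0 0;0 0 0.06 0 0 0 0;0 0 0.01 0 0 0 0")

```text
time_s: 11.77
eef_pos: [0.4748, -0.0068, 0.0497]
eef_rot: [0.002, 0.097, 0.995, -0.001]
wrist_force: [-0.6, 1.1, 0.5]
opening: -0.001
```

Request:
arm_command(motion="0 0 0 0 0 0 0")

```text
time_s: 11.85
eef_pos: [0.4751, -0.007, 0.0493]
eef_rot: [0.002, 0.097, 0.995, -0.001]
wrist_force: [-0.4, 0.4, -0.3]
opening: 0.004
```

```bash
python3 - <<'E'
from bench import *
from h import *
o=get_obs();go(o,[.4724,-.0061,.045],168.85); print(o["dq"].round(3))
s=camera("side")
cv2.imwrite("pics/s8.png",cv2.resize(s["img"][180:260,260:370,::-1],None,fx=6,fy=6,interpolation=cv2.INTER_NEAREST))
E
```

```text
t 11.85 p [ 0.4751 -0.007   0.0493] yaw 168.83 tz [ 0.0034 -0.0018 -1.    ] F [-0.44  0.36 -0.31] open 0.004
turn units [-0.001   0.0036 -0.0003]
shift units [0.0142 0.0017 0.0215] len mm 5.2
[-0.001  0.022 -0.012  0.002 -0.004 -0.   ]
```

View pics/s8.png

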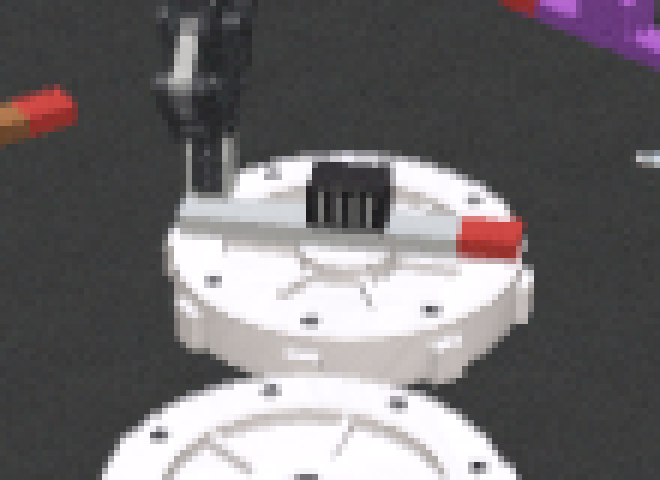

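Request:
arm_command(motion="0.012 0 0.015 0 0.004 0 0;0.002 0 0.008 0 0 0 0")

```text
time_s: 12.07
eef_pos: [0.4738, -0.0069, 0.0455]
eef_rot: [0.0, 0.097, 0.995, -0.001]
wrist_force: [0.1, 0.4, 0.6]
opening: 0.002
```

Request:
arm_command(motion="0.002 0 0.005 0 0 0 0")

```text
time_s: 12.15
eef_pos: [0.4739, -0.007, 0.0446]
eef_rot: [0.001, 0.097, 0.995, -0.001]
wrist_force: [-1.1, -0.8, -0.3]
opening: 0.001
```

Request:
arm_command(motion="0.002 0 0.005 0 0 0 0")

```text
time_s: 12.23
eef_pos: [0.4737, -0.0069, 0.0437]
eef_rot: [0.001, 0.097, 0.995, -0.001]
wrist_force: [-0.5, 0.1, 0.3]
opening: 0.002
```

Request:
arm_command(motion="0.001 0 0.004 0 0 0 0")

```text
time_s: 12.32
eef_pos: [0.4736, -0.0069, 0.043]
eef_rot: [0.001, 0.097, 0.995, -0.001]
wrist_force: [-0.9, 0.7, -0.5]
opening: 0.002
```

Request:
arm_command(motion="0.001 0 0.004 0 0 0 0")

```text
time_s: 12.4
eef_pos: [0.4735, -0.0069, 0.0422]
eef_rot: [0.001, 0.097, 0.995, -0.001]
wrist_force: [1.2, -0.3, 0.3]
opening: -0.001
```

Request:
arm_command(motion="0.001 0 0.003 0 0 0 0")

```text
time_s: 12.48
eef_pos: [0.4735, -0.0069, 0.042]
eef_rot: [0.001, 0.097, 0.995, -0.001]
wrist_force: [-2.7, 0.2, 9.7]
opening: 0.002
```

Request:
arm_command(motion="0.001 0 0.003 0 0 0 0")

```text
time_s: 12.57
eef_pos: [0.4735, -0.0069, 0.042]
eef_rot: [0.001, 0.097, 0.995, -0.001]
wrist_force: [-3.4, 0.3, 9.1]
opening: 0.001
```

Neither end yields at about 9–10 N: z stays at 42.0 mm at both. So this cover is good. I'll regrasp the straightedge and carry it to the other cover.

Request:
arm_command(motion="0 0 -0.05 0 0 0 0;0 0 -0.13 0 0 0 1;-0.05 0 -0.13 0 0 0 1;-0.11 0 -0.05 0 0 0 1;-0.11 0 0 0 0 0 1;-0.08 0 0 0 0 0 1;0 0 0 0 0 0 1")

```text
time_s: 13.15
eef_pos: [0.5437, -0.0202, 0.1214]
eef_rot: [0.002, 0.097, 0.995, -0.001]
wrist_force: [-0.4, -0.2, 0.3]
opening: 0.85
```

```bash
python3 - <<'E'
from bench import *
from h import *
o=get_obs();go(o,[.5440,-.0197,.037],168.85); print(o["dq"].round(3))
E
```

```text
t 13.15 p [ 0.5437 -0.0202  0.1214] yaw 168.86 tz [ 0.0039 -0.0022 -1.    ] F [-0.42 -0.25  0.25] open 0.85
turn units [-0.0013  0.0041  0.0002]
shift units [-0.0011  0.0029  0.4218] len mm 84.4
[ 0.007 -0.034  0.027 -0.001  0.023 -0.001]
```

Request:
arm_command(motion="0 0.002 0.1 0 0.004 0 1;0 0 0.12 0 0 0 1;0 0 0.1 0 0 0 1;0 0 0.05 0 0 0 1;0 0 0 0 0 0 1")

```text
time_s: 13.57
eef_pos: [0.5444, -0.0199, 0.0487]
eef_rot: [0.002, 0.097, 0.995, -0.001]
wrist_force: [-0.1, -0.6, -0.3]
opening: 1.001
```

```bash
python3 - <<'E'
from bench import *
from h import *
o=get_obs();go(o,[.5440,-.0197,.0378],168.85); print(o["dq"].round(3))
E
```

```text
t 13.57 p [ 0.5444 -0.0199  0.0487] yaw 168.9 tz [ 0.004  -0.0025 -1.    ] F [-0.08 -0.57 -0.29] open 1.001
turn units [-0.0016  0.0042  0.0008]
shift units [0.0022 0.0007 0.0543] len mm 10.9
[-0.    -0.015  0.013  0.     0.022  0.   ]
```

Request:
arm_command(motion="0.002 0 0.03 0 0.003 0 1;0.002 0 0.025 0 0 0 1;0 0 0.004 0 0 0 1")

```text
time_s: 13.82
eef_pos: [0.5431, -0.0195, 0.0375]
eef_rot: [0.0, 0.097, 0.995, -0.001]
wrist_force: [-0.2, -0.0, 0.3]
opening: 1.002
```

Request:
arm_command(motion="0.001 0 0.004 0 0 0 0;0.001 0 0.004 0 0 0 0;0.001 0 0.004 0 0 0 0;0.001 0 0.004 0 0 0 0;0.001 0 0.003 0 0 0 0;0 0 0.003 0 0 0 0;0 0 0.002 0 0 0 0")

```text
time_s: 14.4
eef_pos: [0.5442, -0.0197, 0.0362]
eef_rot: [0.003, 0.096, 0.995, -0.001]
wrist_force: [-2.1, -0.5, 3.8]
opening: 0.323
```

```bash
python3 - <<'E'
from bench import *
from h import *
o=get_obs();go(o,[.5440,-.0197,.0378],168.85); print(o["dq"].round(3))
E
```

```text
t 14.4 p [ 0.5442 -0.0197  0.0362] yaw 168.93 tz [ 0.0052 -0.0031 -1.    ] F [-2.09 -0.47  3.81] open 0.323
turn units [-0.0019  0.0054  0.0013]
shift units [ 0.0008 -0.0001 -0.008 ] len mm 1.6
[ 0.     0.    -0.001 -0.001 -0.002 -0.   ]
```

Request:
arm_command(motion="0 0 -0.05 0 0 0 0;-0.003 0 -0.1 0 -0.002 0 0;-0.003 0 -0.1 0 -0.002 0 0;-0.003 0 -0.05 0 -0.002 0 0;-0.003 0 -0.006 0 -0.002 0 0")

```text
time_s: 14.82
eef_pos: [0.5414, -0.0188, 0.0962]
eef_rot: [0.002, 0.096, 0.995, -0.001]
wrist_force: [0.4, -0.5, -5.2]
opening: 0.318
```

```bash
python3 - <<'E'
from bench import *
from h import *
o=get_obs();go(o,[.5185,-.2215,.085],168.85); print(o["dq"].round(3))
E
```

```text
t 14.82 p [ 0.5414 -0.0188  0.0962] yaw 168.93 tz [ 0.0028 -0.002  -1.    ] F [ 0.4  -0.46 -5.22] open 0.318
turn units [-0.0013  0.003   0.0013]
shift units [-0.0837 -1.0165  0.0559] len mm 204.3
[ 0.    -0.025  0.004  0.002 -0.007  0.   ]
```

Request:
arm_command(motion="-0.014 -0.13 0 0 -0.002 0 0;-0.014 -0.13 0 0 -0.002 0 0;-0.014 -0.13 0 0 -0.002 0 0;-0.014 -0.13 0 0 -0.002 0 0;-0.014 -0.13 0 0 -0.002 0 0;-0.014 -0.13 0 0 -0.002 0 0;-0.014 -0.13 0 0 -0.002 0 0;-0.003 -0.05 -0.003 0 -0.002 0 0")

```text
time_s: 15.48
eef_pos: [0.5207, -0.2136, 0.0913]
eef_rot: [0.008, 0.093, 0.996, 0.0]
wrist_force: [-0.6, -0.0, -5.2]
opening: 0.315
```

```bash
python3 - <<'E'
from bench import *
from h import *
o=get_obs();go(o,[.5185,-.2215,.06],168.85); print(o["dq"].round(3))
E
```

```text
t 15.48 p [ 0.5207 -0.2136  0.0913] yaw 169.35 tz [ 0.015  -0.001  -0.9999] F [-0.56 -0.01 -5.16] open 0.315
turn units [0.0018 0.0142 0.0084]
shift units [ 0.0031 -0.0409  0.1564] len mm 32.3
[-0.197  0.04  -0.034  0.042  0.011 -0.198]
```

Request:
arm_command(motion="0 -0.015 0.035 0.0018 0.007 0.004 0;0 -0.01 0.035 0 0.002 0.002 0;-0.002 -0.003 0.03 0 0 0.001 0;-0.003 0 0.02 0 -0.001 0 0")

```text
time_s: 15.82
eef_pos: [0.5192, -0.2201, 0.0632]
eef_rot: [0.002, 0.099, 0.995, 0.0]
wrist_force: [-0.4, -0.5, -5.7]
opening: 0.315
```

```bash
python3 - <<'E'
from bench import *
from h import *
o=get_obs();go(o,[.5185,-.2215,.0362],168.85); print(o["dq"].round(3))
E
```

```text
t 15.82 p [ 0.5192 -0.2201  0.0632] yaw 168.66 tz [ 3.4e-03  6.0e-04 -1.0e+00] F [-0.35 -0.53 -5.72] open 0.315
turn units [ 0.0012  0.0031 -0.0031]
shift units [ 0.0023 -0.0074  0.1351] len mm 27.1
[ 0.017  0.097  0.021  0.012 -0.111  0.007]
```

Request:
arm_command(motion="-0.002 -0.006 0.028 0.001 -0.001 -0.002 0;-0.002 -0.003 0.025 0 -0.001 0 0;-0.002 0 0.012 0 -0.001 0 0;-0.002 0 0 0 -0.001 0 0")

```text
time_s: 16.15
eef_pos: [0.5195, -0.2174, 0.0456]
eef_rot: [0.001, 0.095, 0.995, 0.001]
wrist_force: [-0.1, 0.2, -6.2]
opening: 0.318
```

```bash
python3 - <<'E'
from bench import *
from h import *
o=get_obs();go(o,[.5185,-.2215,.0362],168.85); print(o["dq"].round(3))
E
```

```text
t 16.15 p [ 0.5195 -0.2174  0.0456] yaw 169.05 tz [ 0.0031  0.0027 -1.    ] F [-0.14  0.24 -6.17] open 0.318
turn units [0.0031 0.0025 0.0033]
shift units [ 0.0012 -0.0209  0.0471] len mm 10.3
[ 0.012  0.007  0.002  0.008 -0.014 -0.003]
```

Request:
arm_command(motion="-0.001 -0.018 0.005 0.003 0 0.002 0;-0.002 -0.007 0.004 0.001 -0.001 0.001 0;-0.002 -0.004 0.002 0.001 -0.001 0 0")

```text
time_s: 16.4
eef_pos: [0.5199, -0.2229, 0.0434]
eef_rot: [0.002, 0.096, 0.995, -0.001]
wrist_force: [-0.5, -1.1, -5.2]
opening: 0.317
```

```bash
python3 - <<'E'
from bench import *
from h import *
o=get_obs();go(o,[.5185,-.2215,.0362],168.85); print(o["dq"].round(3))
E
```

```text
t 16.4 p [ 0.5199 -0.2229  0.0434] yaw 168.94 tz [ 0.0046 -0.0034 -1.    ] F [-0.49 -1.09 -5.15] open 0.317
turn units [-0.0023  0.0049  0.0015]
shift units [0.0081 0.0056 0.036 ] len mm 7.5
[-0.009  0.008 -0.007 -0.012 -0.027 -0.004]
```

Request:
arm_command(motion="0.005 0.004 0.005 0 0 0.001 0;0.001 0 0.005 0 0 0 0")

```text
time_s: 16.57
eef_pos: [0.5194, -0.2226, 0.0421]
eef_rot: [0.003, 0.097, 0.995, -0.002]
wrist_force: [0.3, -0.3, -5.4]
opening: 0.32
```

```bash
python3 - <<'E'
from bench import *
from h import *
o=get_obs();go(o,[.5185,-.2215,.0362],168.85); print(o["dq"].round(3))
s=camera("side")
cv2.imwrite("pics/s9.png",cv2.resize(s["img"][215:295,255:365,::-1],None,fx=6,fy=6,interpolation=cv2.INTER_NEAREST))
p,R=st(o); 
for x in(-.085,.085):
  for y in (-.011,.011):
    a=np.radians(-11.15);q=p+[-.0011,-.0004,0]; q[2]=q[2]-.0062+.012; q[:2]+=[x*np.cos(a)-y*np.sin(a),x*np.sin(a)+y*np.cos(a)]
    print(x,y,((proj(s,q)-[255,215])*6+3).round(1))
print("hub",((proj(s,[.5174,-.2219,.03])-[255,215])*6+3).round(1))
E
```

```text
t 16.57 p [ 0.5194 -0.2226  0.0421] yaw 168.85 tz [ 0.0061 -0.0045 -1.    ] F [ 0.27 -0.33 -5.4 ] open 0.32
turn units [-0.0031  0.0065  0.    ]
shift units [0.0056 0.0044 0.0293] len mm 6.0
[-0.004  0.014 -0.002 -0.003 -0.032 -0.003]
-0.085 -0.011 [132.9 238.8]
-0.085 0.011 [145.7 208.5]
0.085 -0.011 [536.4 279.2]
0.085 0.011 [541.7 247.4]
hub [334.8 275.9]
```

View pics/s9.png

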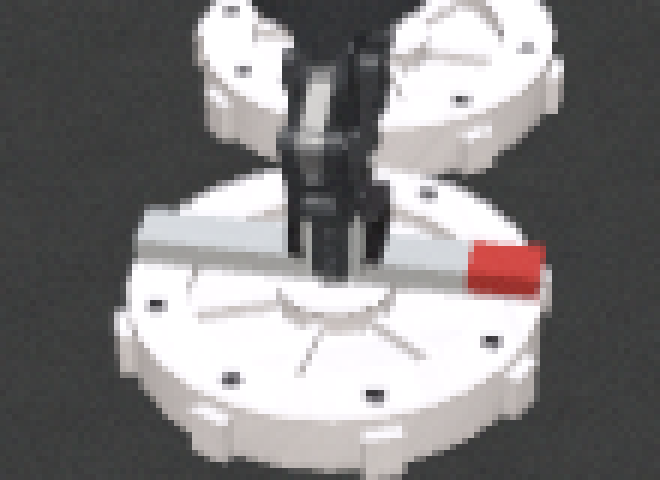

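Request:
arm_command(motion="0.008 0.005 0.008 -0.001 0.002 0 0;0.002 0 0.006 0 0 0 0;0.001 0 0.005 0 0 0 0")

```text
time_s: 16.87
eef_pos: [0.5176, -0.2215, 0.0384]
eef_rot: [0.003, 0.097, 0.995, -0.002]
wrist_force: [0.8, -0.4, -5.5]
opening: 0.318
```

```bash
python3 - <<'E'
from bench import *
from h import *
o=get_obs();go(o,[.5178,-.2217,.0362],168.85); print(o["dq"].round(3))
E
```

```text
t 16.87 p [ 0.5176 -0.2215  0.0384] yaw 168.85 tz [ 0.005  -0.0037 -1.    ] F [ 0.76 -0.45 -5.51] open 0.318
turn units [-0.0026  0.0054 -0.    ]
shift units [-0.0012 -0.0009  0.0111] len mm 2.2
[-0.002  0.016  0.012  0.002 -0.022 -0.001]
```

Request:
arm_command(motion="-0.001 0 0.004 0 0 0 0")

```text
time_s: 16.95
eef_pos: [0.5176, -0.2214, 0.0375]
eef_rot: [0.003, 0.097, 0.995, -0.002]
wrist_force: [-0.0, -0.1, -5.2]
opening: 0.319
```

Request:
arm_command(motion="-0.001 0 0.003 0 0 0 0")

```text
time_s: 17.03
eef_pos: [0.5178, -0.2215, 0.0367]
eef_rot: [0.003, 0.097, 0.995, -0.002]
wrist_force: [0.2, -0.3, -6.0]
opening: 0.314
```

Request:
arm_command(motion="-0.001 0 0.003 0 0 0 0")

```text
time_s: 17.12
eef_pos: [0.518, -0.2215, 0.0361]
eef_rot: [0.002, 0.097, 0.995, -0.001]
wrist_force: [-5.1, 2.7, 4.0]
opening: 0.321
```

Request:
arm_command(motion="0 0 0 0 0 0 0;0 0 0 0 0 0 0.36;0 0 0 0 0 0 0.4;0 0 0 0 0 0 0.5;0 0 0 0 0 0 0.6;0 0 0 0 0 0 0.8;0 0 0 0 0 0 0.8")

```text
time_s: 17.7
eef_pos: [0.5215, -0.2239, 0.0398]
eef_rot: [0.006, 0.097, 0.995, -0.004]
wrist_force: [0.3, -0.3, -0.5]
opening: 0.803
```

```bash
python3 - <<'E'
from bench import *
from h import *
o=get_obs();go(o,[.5178,-.2217,.11],168.85); print(o["dq"].round(3))
E
```

```text
t 17.7 p [ 0.5215 -0.2239  0.0398] yaw 168.85 tz [ 0.0116 -0.0084 -0.9999] F [ 0.3  -0.35 -0.51] open 0.803
turn units [-0.0057  0.0124 -0.0001]
shift units [ 0.0201  0.0072 -0.3509] len mm 70.3
[ 0.001 -0.004 -0.006 -0.001  0.001 -0.002]
```

Request:
arm_command(motion="0 0 -0.06 0 0 0 0.9;0.003 0.003 -0.1 -0.003 0.006 0 0.9;0.01 0.004 -0.15 -0.003 0.006 0 0.9;-0.06 0 -0.05 0 0 0 0;-0.12 0 0 0 0 0 0;-0.12 0 0 0 0 0 0;-0.06 0 0 0 0 0 0;0 0 0 0 0 0 0")

```text
time_s: 18.37
eef_pos: [0.5919, -0.2361, 0.1227]
eef_rot: [0.002, 0.098, 0.995, -0.0]
wrist_force: [0.4, 0.1, -0.2]
opening: 0.189
```

```bash
python3 - <<'E'
from bench import *
from h import *
o=get_obs();go(o,[.588,-.2358,.055],168.85); print(o["dq"].round(3))
s=camera("side")
cv2.imwrite("pics/s10.png",cv2.resize(s["img"][215:295,255:365,::-1],None,fx=6,fy=6,interpolation=cv2.INTER_NEAREST))
for m in((.5174,-.2219),(.5184,-.2219)):
 for x in(-.085,.085):
  for y in (-.011,.011):
    a=np.radians(-11.15);q=np.array([*m,.042]); q[:2]+=[x*np.cos(a)-y*np.sin(a),x*np.sin(a)+y*np.cos(a)]
    print(m,x,y,((proj(s,q)-[255,215])*6+3).round(1))
E
```

```text
t 18.37 p [ 0.5919 -0.2361  0.1227] yaw 168.8 tz [ 0.0031 -0.001  -1.    ] F [ 0.45  0.06 -0.16] open 0.189
turn units [-0.0004  0.0031 -0.0009]
shift units [ 0.0195 -0.0024  0.3384] len mm 67.8
[ 0.    -0.021  0.    -0.002  0.016 -0.003]
(0.5174, -0.2219) -0.085 -0.011 [131.5 248.6]
(0.5174, -0.2219) -0.085 0.011 [144.3 218.3]
(0.5174, -0.2219) 0.085 -0.011 [533.4 289.1]
(0.5174, -0.2219) 0.085 0.011 [538.7 257.3]
(0.5184, -0.2219) -0.085 -0.011 [133.9 248.6]
(0.5184, -0.2219) -0.085 0.011 [146.6 218.2]
(0.5184, -0.2219) 0.085 -0.011 [535.8 289.1]
(0.5184, -0.2219) 0.085 0.011 [541.1 257.2]
```

View pics/s10.png

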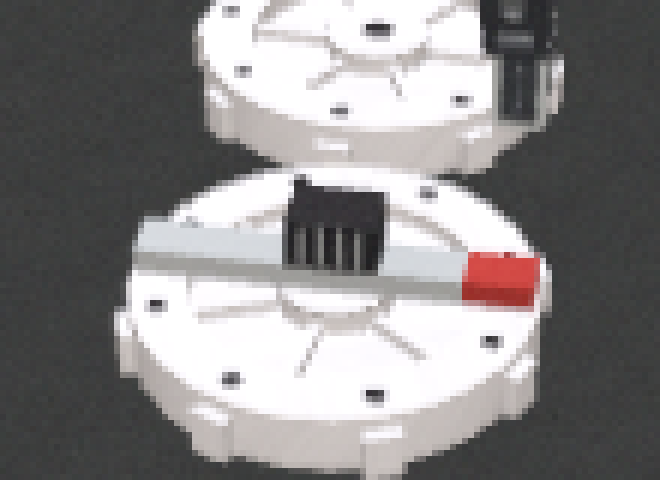

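Request:
arm_command(motion="0.015 -0.002 0.1 0 0.003 0 0;0.004 0 0.13 0 0 0 0;0 0 0.12 0 0 0 0;0 0 0.02 0 0 0 0;0 0 0 0 0 0 0")

```text
time_s: 18.83
eef_pos: [0.5856, -0.2355, 0.0505]
eef_rot: [0.001, 0.097, 0.995, -0.001]
wrist_force: [0.2, -0.4, 0.1]
opening: 0.001
```

```bash
python3 - <<'E'
from bench import *
from h import *
o=get_obs();go(o,[.588,-.2358,.0435],168.85); print(o["dq"].round(3))
E
```

```text
t 18.83 p [ 0.5856 -0.2355  0.0505] yaw 168.84 tz [ 0.0011 -0.0021 -1.    ] F [ 0.2  -0.41  0.06] open 0.001
turn units [-0.0017  0.0014 -0.0002]
shift units [-0.0121  0.001   0.0352] len mm 7.4
[-0.005  0.003  0.036 -0.003  0.005 -0.002]
```

Request:
arm_command(motion="-0.01 0 0.02 -0.001 0 0 0;0.001 0 0.006 0 0 0 0")

```text
time_s: 19.0
eef_pos: [0.5869, -0.2359, 0.0466]
eef_rot: [0.001, 0.097, 0.995, -0.0]
wrist_force: [-0.5, 0.6, -0.3]
opening: -0.002
```

Request:
arm_command(motion="0.001 0 0.005 0 0 0 0")

```text
time_s: 19.08
eef_pos: [0.5872, -0.2362, 0.0467]
eef_rot: [0.001, 0.097, 0.995, -0.001]
wrist_force: [-0.8, 0.1, 0.2]
opening: 0.001
```

```bash
python3 - <<'E'
from bench import *
from h import *
o=get_obs();go(o,[.588,-.2358,.042],168.85); print(o["dq"].round(3))
E
```

```text
t 19.08 p [ 0.5872 -0.2362  0.0467] yaw 168.83 tz [ 0.0023 -0.0016 -1.    ] F [-0.81  0.1   0.25] open 0.001
turn units [-0.0011  0.0024 -0.0003]
shift units [-0.0037  0.0026  0.0234] len mm 4.8
[-0.001  0.001  0.004  0.003 -0.018 -0.002]
```

Request:
arm_command(motion="0.001 0 0.007 0 0.001 0 0;0.001 0 0.007 0 0.001 0 0")

```text
time_s: 19.25
eef_pos: [0.5879, -0.2368, 0.046]
eef_rot: [0.002, 0.097, 0.995, -0.001]
wrist_force: [1.1, -0.0, 0.4]
opening: -0.002
```

Request:
arm_command(motion="0.001 0 0.006 0 0 0 0")

```text
time_s: 19.33
eef_pos: [0.5882, -0.2371, 0.0454]
eef_rot: [0.002, 0.097, 0.995, -0.002]
wrist_force: [-0.7, -0.1, 1.2]
opening: -0.001
```

Request:
arm_command(motion="0.001 0 0.004 0 0 0 0")

```text
time_s: 19.42
eef_pos: [0.5882, -0.2372, 0.045]
eef_rot: [0.002, 0.097, 0.995, -0.002]
wrist_force: [-0.4, -0.2, -0.7]
opening: 0.001
```

Request:
arm_command(motion="0.002 0.004 0.006 -0.001 0.001 0 0")

```text
time_s: 19.5
eef_pos: [0.5883, -0.2366, 0.0441]
eef_rot: [0.002, 0.097, 0.995, -0.001]
wrist_force: [-0.2, 0.4, 0.4]
opening: -0.0
```

Request:
arm_command(motion="0.001 0.003 0.005 -0.001 0.001 0 0")

```text
time_s: 19.58
eef_pos: [0.5883, -0.2359, 0.0431]
eef_rot: [0.002, 0.097, 0.995, -0.001]
wrist_force: [0.2, 0.2, 0.1]
opening: 0.004
```

Request:
arm_command(motion="0.001 0.002 0.004 0 0 0 0")

```text
time_s: 19.67
eef_pos: [0.5881, -0.2354, 0.0423]
eef_rot: [0.002, 0.097, 0.995, -0.001]
wrist_force: [0.5, -0.3, 0.2]
opening: 0.001
```

Request:
arm_command(motion="0 0 0.002 0 0 0 0")

```text
time_s: 19.75
eef_pos: [0.5882, -0.2354, 0.0419]
eef_rot: [0.002, 0.097, 0.995, -0.001]
wrist_force: [-1.0, -0.6, 2.6]
opening: 0.001
```

Request:
arm_command(motion="0 0 0.002 0 0 0 0")

```text
time_s: 19.83
eef_pos: [0.5883, -0.2354, 0.0416]
eef_rot: [0.002, 0.097, 0.995, -0.001]
wrist_force: [-0.7, 0.1, 3.0]
opening: -0.006
```

Request:
arm_command(motion="0 0 0.002 0 0 0 0")

```text
time_s: 19.92
eef_pos: [0.5883, -0.2354, 0.0414]
eef_rot: [0.002, 0.097, 0.995, -0.001]
wrist_force: [-0.4, -0.1, 3.7]
opening: -0.001
```

It's yielding at about 3 N, so this is the faulty cover. I'll keep going gently.

Request:
arm_command(motion="0 0 0.003 0 0 0 0")

```text
time_s: 20.0
eef_pos: [0.5884, -0.2355, 0.041]
eef_rot: [0.002, 0.097, 0.995, -0.001]
wrist_force: [-0.5, 1.4, 1.9]
opening: 0.001
```

Request:
arm_command(motion="0 0 0.003 0 0 0 0")

```text
time_s: 20.08
eef_pos: [0.5885, -0.2355, 0.0406]
eef_rot: [0.002, 0.097, 0.995, -0.001]
wrist_force: [-0.2, 0.3, 1.9]
opening: -0.001
```

Request:
arm_command(motion="0 0 0.003 0 0 0 0")

```text
time_s: 20.17
eef_pos: [0.5886, -0.2355, 0.0401]
eef_rot: [0.002, 0.097, 0.995, -0.001]
wrist_force: [-0.4, 0.7, 3.2]
opening: 0.002
```

Request:
arm_command(motion="0 0 0.003 0 0 0 0")

```text
time_s: 20.25
eef_pos: [0.5887, -0.2356, 0.0398]
eef_rot: [0.002, 0.097, 0.995, -0.001]
wrist_force: [-3.5, 0.3, 8.2]
opening: 0.001
```

Request:
arm_command(motion="0 0 0.0015 0 0 0 0;0 0 0.0015 0 0 0 0")

```text
time_s: 20.42
eef_pos: [0.5887, -0.2356, 0.0399]
eef_rot: [0.002, 0.097, 0.995, -0.001]
wrist_force: [-1.5, 0.6, 5.2]
opening: -0.004
```

```bash
python3 - <<'E'
from bench import *
from h import *
o=get_obs();go(o,[.588,-.2358,.0396],168.85); print(o["dq"].round(3))
s=camera("side")
cv2.imwrite("pics/s11.png",cv2.resize(s["img"][215:295,255:365,::-1],None,fx=6,fy=6,interpolation=cv2.INTER_NEAREST))
E
```

```text
t 20.42 p [ 0.5887 -0.2356  0.0399] yaw 168.86 tz [ 0.0041 -0.0026 -1.    ] F [-1.54  0.55  5.17] open -0.004
turn units [-0.0017  0.0044  0.0002]
shift units [ 0.0033 -0.0016  0.0015] len mm 0.8
[-0.001  0.002 -0.002 -0.001  0.002  0.001]
```

View pics/s11.png

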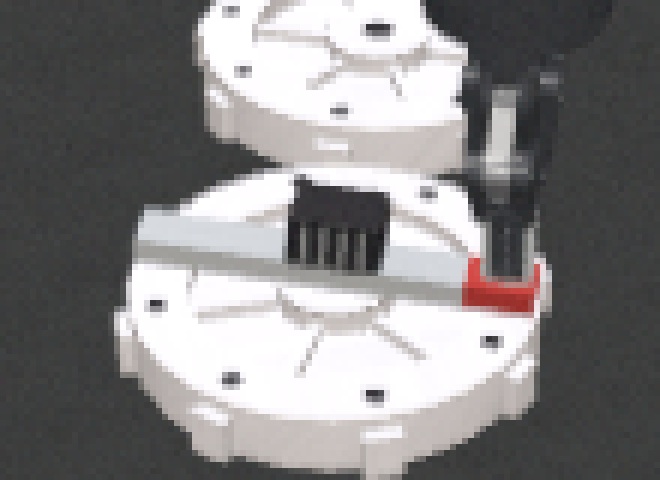

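Request:
arm_command(motion="0 0 0 0 0 0 0;0 0 -0.001 0 0 0 0;0 0 -0.002 0 0 0 0;0 0 -0.003 0 0 0 0;0 0 -0.004 0 0 0 0;0 0 -0.004 0 0 0 0;0 0 -0.004 0 0 0 0")

```text
time_s: 21.05
eef_pos: [0.5881, -0.2353, 0.0427]
eef_rot: [0.002, 0.097, 0.995, -0.001]
wrist_force: [-0.9, 0.4, -1.3]
opening: -0.001
```

```bash
python3 - <<'E'
from bench import *
from h import *
o=get_obs();go(o,[.4473,-.208,.065],168.85); print(o["dq"].round(3))
E
```

```text
t 21.05 p [ 0.5881 -0.2353  0.0427] yaw 168.86 tz [ 0.003  -0.0019 -1.    ] F [-0.87  0.38 -1.3 ] open -0.001
turn units [-0.0013  0.0031  0.0001]
shift units [ 0.7171 -0.0022 -0.1113] len mm 145.1
[ 0.    -0.012 -0.001  0.001  0.017  0.002]
```

Request:
arm_command(motion="0 0 -0.05 0 0 0 0;0 0 -0.1 0 0 0 0;0 0 -0.1 0 0 0 0;0.14 0 0 0 0 0 0;0.14 0 0 0 0 0 0;0.14 0 0 0 0 0 0;0.14 0 0 0 0 0 0;0.14 0 0.03 0 0 0 0;0 0 0.05 0 0 0 0;0 0 0 0 0 0 0")

```text
time_s: 21.88
eef_pos: [0.4477, -0.208, 0.0827]
eef_rot: [0.005, 0.097, 0.995, -0.003]
wrist_force: [0.1, -0.4, 0.5]
opening: -0.001
```

```bash
python3 - <<'E'
from bench import *
from h import *
o=get_obs();go(o,[.4471,-.208,.0475],168.85); print(o["dq"].round(3))
s=camera("side")
cv2.imwrite("pics/s12.png",cv2.resize(s["img"][215:295,255:365,::-1],None,fx=6,fy=6,interpolation=cv2.INTER_NEAREST))
E
```

```text
t 21.88 p [ 0.4477 -0.208   0.0827] yaw 168.91 tz [ 0.0099 -0.0065 -0.9999] F [ 0.07 -0.37  0.52] open -0.001
turn units [-0.0043  0.0105  0.001 ]
shift units [ 0.003  -0.0008  0.1761] len mm 35.2
[-0.011 -0.071  0.044 -0.005  0.046 -0.012]
```

View pics/s12.png

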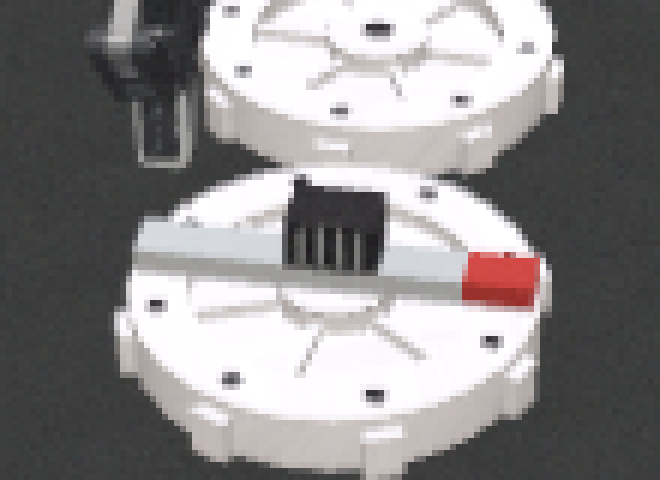

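The bar fell back level and is in the same place as in s10. Next is the plain end.

Request:
arm_command(motion="0.003 0 0.07 -0.002 0.005 0 0;0 0 0.07 -0.002 0.004 0 0;0 0 0.025 0 0 0 0;0 0 0 0 0 0 0")

```text
time_s: 22.27
eef_pos: [0.4532, -0.2112, 0.0532]
eef_rot: [0.004, 0.096, 0.995, -0.002]
wrist_force: [-0.7, 0.1, 0.4]
opening: -0.003
```

```bash
python3 - <<'E'
from bench import *
from h import *
o=get_obs();go(o,[.4471,-.208,.0435],168.85); print(o["dq"].round(3))
E
```

```text
t 22.27 p [ 0.4532 -0.2112  0.0532] yaw 168.97 tz [ 0.0079 -0.0054 -1.    ] F [-0.69  0.05  0.41] open -0.003
turn units [-0.0036  0.0084  0.002 ]
shift units [0.0328 0.0097 0.0487] len mm 11.9
[ 0.006  0.009 -0.027  0.002  0.011  0.002]
```

Request:
arm_command(motion="0.028 0.008 0.02 -0.002 0.006 0.001 0;0.008 0.002 0.008 0 0.002 0 0")

```text
time_s: 22.43
eef_pos: [0.4479, -0.2085, 0.0484]
eef_rot: [0.001, 0.096, 0.995, -0.001]
wrist_force: [-0.8, 0.6, 0.2]
opening: -0.0
```

```bash
python3 - <<'E'
from bench import *
from h import *
o=get_obs();go(o,[.4471,-.208,.0435],168.85); print(o["dq"].round(3))
E
```

```text
t 22.43 p [ 0.4479 -0.2085  0.0484] yaw 168.94 tz [ 0.0012 -0.0026 -1.    ] F [-0.78  0.59  0.23] open -0.0
turn units [-0.0023  0.0016  0.0016]
shift units [0.0046 0.0018 0.0247] len mm 5.0
[-0.     0.01  -0.003 -0.014 -0.027  0.01 ]
```

Request:
arm_command(motion="0.004 0.002 0.012 0 0.001 0 0;0.001 0.001 0.007 0 0 0 0")

```text
time_s: 22.6
eef_pos: [0.4475, -0.2079, 0.0452]
eef_rot: [0.001, 0.096, 0.995, -0.002]
wrist_force: [0.5, 0.5, 0.4]
opening: -0.002
```

Request:
arm_command(motion="0.001 0.001 0.005 0 0 0 0")

```text
time_s: 22.68
eef_pos: [0.4474, -0.2077, 0.0443]
eef_rot: [0.001, 0.096, 0.995, -0.002]
wrist_force: [-0.2, -0.1, 0.1]
opening: -0.005
```

Request:
arm_command(motion="0.001 0.001 0.005 0 0 0 0")

```text
time_s: 22.77
eef_pos: [0.4474, -0.2075, 0.0434]
eef_rot: [0.001, 0.096, 0.995, -0.002]
wrist_force: [-0.3, 0.1, -0.6]
opening: -0.0
```

Request:
arm_command(motion="0.001 0 0.004 0 0 0 0")

```text
time_s: 22.85
eef_pos: [0.4473, -0.2075, 0.0427]
eef_rot: [0.001, 0.096, 0.995, -0.002]
wrist_force: [-0.7, -0.5, 0.2]
opening: 0.001
```

Request:
arm_command(motion="0.001 0 0.003 0 0 0 0")

```text
time_s: 22.93
eef_pos: [0.4471, -0.2075, 0.0421]
eef_rot: [0.001, 0.096, 0.995, -0.002]
wrist_force: [-0.3, 0.5, 0.2]
opening: -0.0
```

Request:
arm_command(motion="0 0 0.002 0 0 0 0")

```text
time_s: 23.02
eef_pos: [0.4471, -0.2076, 0.0418]
eef_rot: [0.001, 0.096, 0.995, -0.002]
wrist_force: [-1.4, 0.3, 2.2]
opening: 0.002
```

Request:
arm_command(motion="0 0 0.002 0 0 0 0")

```text
time_s: 23.1
eef_pos: [0.4471, -0.2076, 0.0416]
eef_rot: [0.001, 0.096, 0.995, -0.002]
wrist_force: [-2.0, 0.7, 4.0]
opening: 0.0
```

Request:
arm_command(motion="0 0 0.003 0 0 0 0")

```text
time_s: 23.18
eef_pos: [0.447, -0.2076, 0.0412]
eef_rot: [0.001, 0.096, 0.995, -0.002]
wrist_force: [-1.7, 0.7, 3.0]
opening: 0.002
```

Request:
arm_command(motion="0 0 0.003 0 0 0 0")

```text
time_s: 23.27
eef_pos: [0.4468, -0.2076, 0.0407]
eef_rot: [0.001, 0.096, 0.995, -0.002]
wrist_force: [-2.5, 1.5, 3.3]
opening: 0.004
```

Request:
arm_command(motion="0 0 0.003 0 0 0 0")

```text
time_s: 23.35
eef_pos: [0.4467, -0.2076, 0.0401]
eef_rot: [0.001, 0.096, 0.995, -0.002]
wrist_force: [-2.8, 1.0, 3.8]
opening: 0.001
```

Request:
arm_command(motion="0 0 0.003 0 0 0 0")

```text
time_s: 23.43
eef_pos: [0.4467, -0.2076, 0.0397]
eef_rot: [0.001, 0.096, 0.995, -0.002]
wrist_force: [-4.8, 1.6, 11.3]
opening: -0.001
```

Request:
arm_command(motion="0 0 0.001 0 0 0 0;0 0 0.001 0 0 0 0")

```text
time_s: 23.6
eef_pos: [0.4467, -0.2076, 0.0399]
eef_rot: [0.0, 0.096, 0.995, -0.002]
wrist_force: [-2.6, 1.5, 4.9]
opening: -0.001
```

```bash
python3 - <<'E'
from bench import *
from h import *
o=get_obs();go(o,[.4471,-.208,.0396],168.85)
s=camera("side")
cv2.imwrite("pics/s13.png",cv2.resize(s["img"][215:295,255:365,::-1],None,fx=6,fy=6,interpolation=cv2.INTER_NEAREST))
E
```

```text
t 23.6 p [ 0.4467 -0.2076  0.0399] yaw 168.99 tz [ 4.0e-04 -3.8e-03 -1.0e+00] F [-2.55  1.49  4.9 ] open -0.001
turn units [-0.0034  0.0011  0.0023]
shift units [-0.0023 -0.0015  0.0015] len mm 0.6
```

View pics/s13.png

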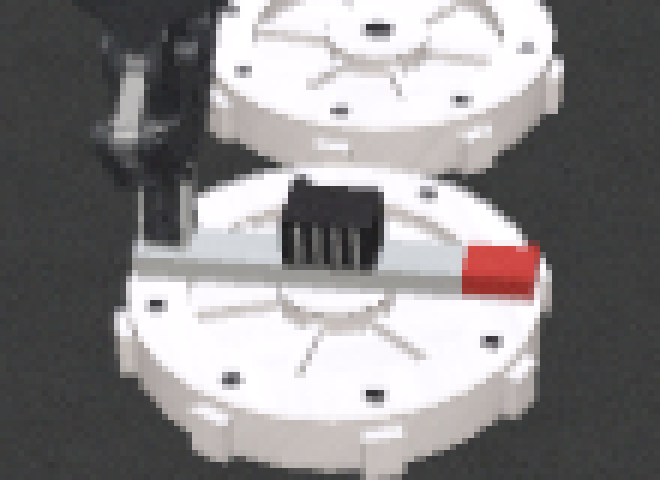

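The plain end is down on the rim and the red end has risen. I'll release slowly, then retreat upward.

Request:
arm_command(motion="0 0 0 0 0 0 0;0 0 -0.001 0 0 0 0;0 0 -0.002 0 0 0 0;0 0 -0.003 0 0 0 0;0 0 -0.004 0 0 0 0;0 0 -0.004 0 0 0 0;0 0 -0.004 0 0 0 0;0 0 -0.005 0 0 0 0;0 0 -0.005 0 0 0 0")

```text
time_s: 24.4
eef_pos: [0.4472, -0.2077, 0.0454]
eef_rot: [0.001, 0.096, 0.995, -0.002]
wrist_force: [-0.7, -0.1, 0.2]
opening: 0.003
```

Request:
arm_command(motion="0 0 -0.05 0 0 0 0;0 0 -0.1 0 0 0 0;0 0 -0.15 0 0 0 0;0 0 -0.15 0 0 0 0;0 0 -0.15 0 0 0 0;0.15 0 -0.1 0 0 0 0;0.15 0 0 0 0 0 0;0.15 0 0 0 0 0 0;0 0 0 0 0 0 0;0 0 0 0 0 0 0")

```text
time_s: 25.23
eef_pos: [0.3557, -0.1894, 0.1984]
eef_rot: [0.003, 0.095, 0.995, -0.004]
wrist_force: [-0.3, 0.3, -0.4]
opening: 0.002
```

```bash
python3 - <<'E'
from bench import *
from h import *
o=get_obs();go(o,[.4471,-.208,.0396],168.85); print(o["dq"].round(3))
s=camera("side");c=camera("top")
cv2.imwrite("pics/s14.png",cv2.resize(s["img"][215:295,255:365,::-1],None,fx=6,fy=6,interpolation=cv2.INTER_NEAREST))
cv2.imwrite("pics/t14.png",c["img"][:,:,::-1])
cv2.imwrite("pics/t14c.png",cv2.resize(c["img"][170:280,350:470,::-1],None,fx=5,fy=5,interpolation=cv2.INTER_NEAREST))
for m in((.5174,-.2219),):
 a=np.radians(-11.15)
 for x,y,z in((-.085,-.011,.042),(-.085,.011,.042),(.085,-.011,.042),(.085,.011,.042),(-.02,-.014,.067),(.02,.014,.067),(-.02,.014,.067),(.02,-.014,.067)):
    q=np.array([*m,z]); q[:2]+=[x*np.cos(a)-y*np.sin(a),x*np.sin(a)+y*np.cos(a)]
    print(x,y,((proj(s,q)-[255,215])*6+3).round(1),((proj(c,q)-[350,170])*5+2.5).round(1))
E
```

```text
t 25.23 p [ 0.3557 -0.1894  0.1984] yaw 169.05 tz [ 0.0044 -0.0084 -1.    ] F [-0.3   0.3  -0.38] open 0.002
turn units [-0.007   0.0057  0.0033]
shift units [-0.4661 -0.0027  0.7942] len mm 184.2
[-0.017 -0.07   0.046 -0.008  0.036 -0.019]
-0.085 -0.011 [131.5 248.6] [280.5 436.1]
-0.085 0.011 [144.3 218.3] [238.5 422.6]
0.085 -0.011 [533.4 289.1] [366.5 121.8]
0.085 0.011 [538.7 257.3] [325.7 109.2]
-0.02 -0.014 [280.6 219.1] [331.7 310.7]
0.02 0.014 [387.2 189.5] [298.4 217.9]
-0.02 0.014 [293.5 180.5] [277.4 293.5]
0.02 -0.014 [376.6 228.5] [352.3 234.8]
```

View pics/s14.png

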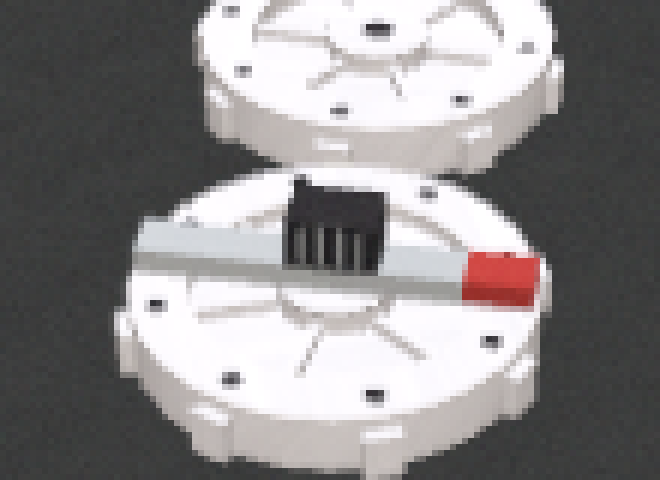

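View pics/t14c.png

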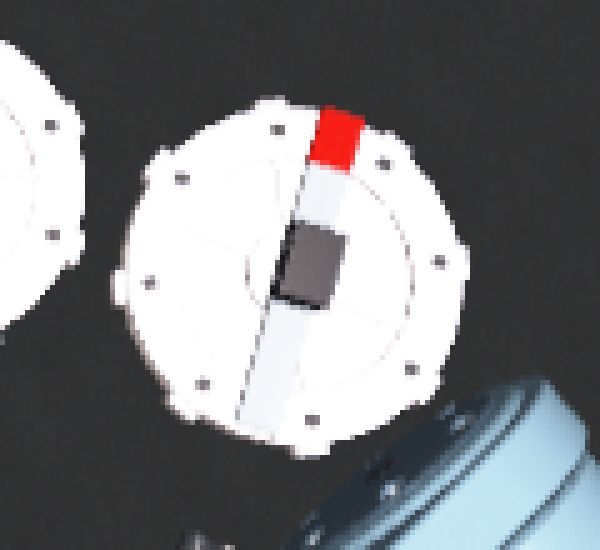

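Request:
arm_command(motion="0 0 0 0 0 0 0;0 0 0 0 0 0 0;0 0 0 0 0 0 0;0 0 0 0 0 0 0")

```text
time_s: 25.67
eef_pos: [0.358, -0.1897, 0.1975]
eef_rot: [0.002, 0.094, 0.996, -0.003]
wrist_force: [0.1, -0.2, 0.5]
opening: 0.001
```

```bash
python3 - <<'E'
from bench import *
o=get_obs();print(o["eef_pos"],o["dq"].round(3),o["wrist_force"].round(2))
print(hand_in())
E
```

```text
[ 0.35795921 -0.18972697  0.19754389] [ 0.005  0.018 -0.008  0.    -0.001  0.001] [ 0.06 -0.23  0.47]
the job is handed in; nothing more can be done
None
```

The faulty cover is the one on the robot's right, at about (0.517, −0.222). The straightedge is lying there, let go, to mark it, and the job was handed in at about 25.7 s.

- **Good cover, at (0.543, −0.020):** Both ends stayed put at 42.0 mm under about 9–10 N. The first touch on its red end was harder than I intended: one reading of 17.4 N, which I backed off at once. The first touch on its plain end read 9.7 N.
- **Faulty cover:** The red end gave way at 2–4 N and sank from about 42.0 to 39.8 mm, where it met the rim (one reading of 8.2 N, then 5 N). I let it fall back level slowly. The plain end did the same, meeting the rim at 39.7 mm (one reading of 11.3 N, then 5 N).
- **Last checks:** The side picture shows the bar level and let go, within about 1 mm of centre. The top picture puts it up to about 2 mm off along the bar, so the two cameras disagree slightly, within the calibration error. The arm is clear of everything. I never moved near the screwdriver, socket or can, but I did not check their positions again at the end.

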